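# Load the leak-test drawer under stop and shut-off

### The arm

A 6-joint arm with a two-finger parallel gripper is mounted at the origin on the work surface. World frame = base frame: x ahead of the robot, y to its left, z up, the work surface at z = 0. Lengths are in mm, angles in rad, forces in N, time in s.
With the tool pointing down it reaches from about 300 to 850 mm from the base axis. Payload 5.4 kg.
Tool frame: the origin (TCP) lies at the very end of the fingers, on their centre line; the grasp point (between the pads) lies 19 mm behind it; z points along the fingers, y is the line along which they close (so a half turn about z gives the same grasp; the last joint's range is limited). The gripper opens to 85 mm and grips with 20 to 120 N. Pads are 22 mm wide; open, the fingers measure 114 mm over their backs; the gripper's body (76 mm by 85 mm) begins 54 mm behind the grasp point. The pads swing forward as they close: fully open they stand 13 mm farther back than shut.
Start: joints at [0.969, 0.158, 1.597, -0, 1.386, -0.21], TCP at [219.573, 531.407, 203.499] pointing down, gripper open.
Joint ranges: [-2.91, 2.91], [-0.94, 2.29], [0.18, 2.7], [-1.29, 4.43], [0.17, 2.64], [-3, 3]. Speed limits (rad/s): [2.57, 2.57, 3.14, 3.14, 3.14, 3.14].

### API

Orientations are given as a unit quaternion [x, y, z, w].
In Python, from station import r gives the robot as it stands.
- The arm moves only by the tool apply_moves, never from a script. Its argument "series" is a list of rows, each a list of 7 numbers: the shift along the world's x, y, z scaled (see below), then the turn, a rotation vector about the world's x, y, z scaled (see below), then the finger opening in mm, from 0 to 85.4. In form: [[dx, dy, dz, ax, ay, az, gripper], ...]. A call has 1 to 12 rows; each row shifts and turns the commanded pose from where the row before left it; what a row does not reach is not made up. The controller multiplies each number of a shift by 0.08 m and each number of a turn by 4 degrees. A row lasts 1/12 s, in which the tool goes at most 41.7 mm and 7.16 degrees, less where a joint would pass 70% of its speed; a pose out of reach is approached as far as the arm can. A call with a number of a shift or a turn outside -1 to 1 is refused whole. A call with a gripper value outside its range is refused whole. The fingers move at their own pace and stop on an object; "grip_force" is the grip in N (left out, the last holds). Time passes only in rows, so rows that do not move let the fingers close. It gives the time, the measured TCP pose, the force, the opening and the grip force at its end, in the units of the state.
- r.sense(): the state, without advancing time (a new reading comes with each control period).
- r.read_camera(name): name is "scene" or "top"; returns the picture (480x640x3 uint8, red, green, blue); there is no depth.
- r.calibration(name): a dict with "camera_matrix" (3x3 intrinsics, pixels), "rvec" (rotation vector, rad) and "tvec" (3), from world to camera coordinates, as OpenCV has them. Camera axes: x right, y down, z forward; pixel columns grow to the right and rows downward; lengths in mm; the calibration is good to about 2 mm. A picture is of the moment at which its call begins. calibration takes no time and is no camera call.
- r.job_done(): hands the job in; it is judged then, once.
Trained networks look in the newest picture that a camera, given by its name, has taken for a name from the list of things; names that differ only in an ending like _2 or _b are one class to them, and where a whole thing is asked for, a point or a joint stands for the part that bears it (a point fixed in the world has none). Each returns a list of dicts, best first, with "confidence" (0 to 1); they miss things now and then, are a little off and sometimes report something else, mostly with a low value. They report only what shows in the picture. A call takes as long as a camera call. They do not tell look-alikes from the thing itself.
- r.recognise(camera, thing): "centre" ([column, row] in pixels, amid what is visible of it).
- r.cut_out(camera, thing): "region" (480x640 bool, what is visible of it) and "centre" ([column, row] in pixels, amid what is visible of it).
The state is a dict: "time": time; "joint_pos": joint angles; "joint_vel": joint speeds; "tau": joint torques, N m; "eef_pos": TCP position; "eef_rot": TCP orientation; "force": force on the tool from outside, world axes, zero at the start; "torque": the same for the moment, N m; "width": opening from 0.0 (shut) to 1.0 (fully open); "gripper_force": force on a finger pad.
Only numpy, scipy, OpenCV 4.12 (cv2) and the standard library are available. Lean on these libraries where they do the work, as an engineer would, in place of code of your own. Each camera call takes 0.05 s, during which the arm holds its last target. There are 200 camera calls.

### The job

Load the leak-test station safely: press the red mushroom stop down so it stays down, then turn the red air-valve handle a quarter turn to fully closed (across its pipe), then stand each valve cartridge waiting on the mat in front of the valve and stop (not the finished block of rows at the side) upright on its hex end in the open drawer, and slide the drawer fully shut. Then turn the air valve fully open again (handle along its pipe), and last of all twist the mushroom clockwise as far as it goes so that it comes back up, and let go of it. Take the steps in this order, and leave the nuts, tools, tin and tray where they are.

Things in the scene. Friction and masses are not known exactly. Their poses are not given: they have to be found in the camera images.
- cartridge1: Valve cartridge, 0.14 kg, 59 mm tall, standing on its dark steel hexagonal end (40 mm across corners, 22 mm high); above that a round stem of 26 mm diameter from 22 to 55 mm up (brown coils, bright cap), the part to grip from above. Origin: centre of the underside; z up along the stem. Absent in some starts.
- cartridge2: Valve cartridge, 0.14 kg, 59 mm tall, standing on its dark steel hexagonal end (40 mm across corners, 22 mm high); above that a round stem of 26 mm diameter from 22 to 55 mm up (brown coils, bright cap), the part to grip from above. Origin: centre of the underside; z up along the stem. Absent in some starts.
- cartridge3: Valve cartridge, 0.14 kg, 59 mm tall, standing on its dark steel hexagonal end (40 mm across corners, 22 mm high); above that a round stem of 26 mm diameter from 22 to 55 mm up (brown coils, bright cap), the part to grip from above. Origin: centre of the underside; z up along the stem. Absent in some starts.
- cartridge4: Valve cartridge, 0.14 kg, 59 mm tall, standing on its dark steel hexagonal end (40 mm across corners, 22 mm high); above that a round stem of 26 mm diameter from 22 to 55 mm up (brown coils, bright cap), the part to grip from above. Origin: centre of the underside; z up along the stem. Absent in some starts.
- cartridge5: Valve cartridge, 0.14 kg, 59 mm tall, standing on its dark steel hexagonal end (40 mm across corners, 22 mm high); above that a round stem of 26 mm diameter from 22 to 55 mm up (brown coils, bright cap), the part to grip from above. Origin: centre of the underside; z up along the stem. Absent in some starts.
- tray_floor (a point): Centre of the drawer's inner floor, on its surface (22 mm above the mat). Axes turn with the station: -x is the way the drawer opens (roughly towards the robot), z up. Inside: 195 mm (x) by 258 mm (y), walls 66 mm high above this floor, 6 mm thick; the blue front panel outside the -x wall is 15 mm thick, 75 mm high above this floor.
- station: Grey cabinet of the test station that the blue-fronted drawer slides into: 240 (x) x 300 (y) x 110 mm high, origin at the centre of its underside, drawer on its -x side. A white gauge box 50 mm high stands on the rear half of its flat top. With the drawer open by q metres, the roof covers the drawer from x = q - 0.104 (in tray_floor's frame) to the back.
- station_drawer0_handle (a point): Middle of the drawer's steel bar handle (about 120 mm long, along the drawer's y, about 10 mm thick), 35 mm in front of the front panel and 72 mm above the mat; it moves with the drawer. Pushing the bar in +x of tray_floor shuts the drawer.
- station_drawer0 (a joint): How far the drawer is open, in m: 0 shut, up to 0.165 open; slides with about 1 N of friction and stays where it is left.
- stop_top (a point): Middle of the top of the red mushroom head of the stop: head of 40 mm diameter and 20 mm height (its underside 22 mm over the box when up, 16 when pressed) on a neck of 22 mm diameter, on a yellow box 80 x 80 mm, 60 mm high. Released, the top is 102 mm above the mat; pressed, 96 mm. The head can be gripped by its sides from above. z up; turns with the head.
- stop_press (a joint): How far the mushroom is pressed, in m: 0 up, 0.006 fully down. Needs about 5.5 to 7 N; it latches (stays where it is pressed) and is brought up again by twisting (stop_turn), not by pulling.
- stop_turn (a joint): Twist of the mushroom head, rad, clockwise seen from above: 0 at rest, 1.05 at its stop; a weak spring (about 0.04 N m) turns it back to 0 when let go. Twisting drives a cam that lifts the pressed head steadily, 6 mm over the full 1.05 rad; the head stays up afterwards.
- valve_hinge (a point): Point on the vertical axis of the air valve's handle, at the handle's mid height (90 mm above the mat). Its x axis lies along the steel pipe; the open handle points to -x of this frame, the closed one to +y.
- valve_grip (a point): Point on the red flat valve handle 70 mm out from the axis, at its mid height (90 mm above the mat). The handle is a bar 18 mm wide and 10 mm thick that ends 95 mm from the axis; the pipe (steel, with brass ball body in the middle) below it reaches no higher than 66 mm.
- valve_handle (a joint): Angle of the valve handle, rad: 0 open (along the pipe), 1.571 closed (across the pipe), growing clockwise seen from above; stops at both ends, stays where left, friction about 0.15 N m.
- nut1: Steel ring nut, 34 mm diameter, 12 mm high, lying flat. Origin: centre of the underside. Not part of the job: leave it.
- nut2: Steel ring nut, 34 mm diameter, 12 mm high, lying flat. Origin: centre of the underside. Not part of the job: leave it.
- wrench: Steel wrench, about 0.2 m long, lying along its x. Not part of the job: leave it.
- screwdriver: Screwdriver, about 0.2 m long, lying along its x. Not part of the job: leave it.
- grease_tin: Tin with a paper label, 60 mm diameter, 70 mm high. Origin: centre of the underside. Not part of the job: leave it.
- washer_tray: Open blue tray 160 x 110 x 35 mm. Origin: centre of the underside. Not part of the job: leave it.
Mind the look-alikes: they are no part of the job. What is shaped like the cartridge1 but pink or yellow is not meant.

How it is judged (in metres and radians):
On the way, in this order (a step that is already met when the one before it is completed fails the run):
1. the mushroom stop is pressed down (at least 4 of 6 mm) and stays down (value of joint stop_press above 0.004 m), for 0.2 s.
2. with the stop still down, the air valve is closed (within 10 degrees of its stop) (value of joint stop_press above 0.004 m and value of joint valve_handle above 1.4 rad), for 0.2 s.
3. with stop down and valve closed, every cartridge stands upright in the drawer (all of step 2 and x of cartridge1 in the frame of tray_floor between -0.085 and 0.085 m and y of cartridge1 in the frame of tray_floor between -0.117 and 0.117 m and z of cartridge1 in the frame of tray_floor between -0.006 and 0.012 m and angle between each of cartridge1, cartridge2, cartridge3, cartridge4, cartridge5's own z axis and vertical below 0.2 rad and x of cartridge2 in the frame of tray_floor between -0.085 and 0.085 m and y of cartridge2 in the frame of tray_floor between -0.117 and 0.117 m and z of cartridge2 in the frame of tray_floor between -0.006 and 0.012 m and x of cartridge3 in the frame of tray_floor between -0.085 and 0.085 m and y of cartridge3 in the frame of tray_floor between -0.117 and 0.117 m and z of cartridge3 in the frame of tray_floor between -0.006 and 0.012 m and x of cartridge4 in the frame of tray_floor between -0.085 and 0.085 m and y of cartridge4 in the frame of tray_floor between -0.117 and 0.117 m and z of cartridge4 in the frame of tray_floor between -0.006 and 0.012 m and x of cartridge5 in the frame of tray_floor between -0.085 and 0.085 m and y of cartridge5 in the frame of tray_floor between -0.117 and 0.117 m and z of cartridge5 in the frame of tray_floor between -0.006 and 0.012 m), for 0.2 s.
4. with stop down and valve closed, the drawer is shut (within 6 mm) (all of step 2 and value of joint station_drawer0 below 0.006 m), for 0.2 s.
5. with the stop still down and the drawer shut, the air valve is open again (within 10 degrees) (value of joint stop_press above 0.004 m and value of joint station_drawer0 below 0.006 m and value of joint valve_handle below 0.17 rad), for 0.2 s.
6. the mushroom is twisted clockwise (0.8 rad or more) and comes up (within 2 mm), valve open, drawer shut (value of joint stop_turn above 0.8 rad and value of joint stop_press below 0.002 m and value of joint station_drawer0 below 0.006 m and value of joint valve_handle below 0.17 rad), for 0.1 s.
At the end, for the whole second after the job is handed in: Mushroom stop up (within 2 mm) and let go (sprung back to within 0.2 rad), valve open within 10 degrees, drawer shut within 6 mm, every cartridge standing upright (within 0.2 rad) on the drawer's floor (value of joint stop_press below 0.002 m and value of joint stop_turn below 0.2 rad and value of joint valve_handle below 0.17 rad and value of joint station_drawer0 below 0.006 m and x of cartridge1 in the frame of tray_floor between -0.085 and 0.085 m and y of cartridge1 in the frame of tray_floor between -0.117 and 0.117 m and z of cartridge1 in the frame of tray_floor between -0.006 and 0.012 m and angle between each of cartridge1, cartridge2, cartridge3, cartridge4, cartridge5's own z axis and vertical below 0.2 rad and x of cartridge2 in the frame of tray_floor between -0.085 and 0.085 m and y of cartridge2 in the frame of tray_floor between -0.117 and 0.117 m and z of cartridge2 in the frame of tray_floor between -0.006 and 0.012 m and x of cartridge3 in the frame of tray_floor between -0.085 and 0.085 m and y of cartridge3 in the frame of tray_floor between -0.117 and 0.117 m and z of cartridge3 in the frame of tray_floor between -0.006 and 0.012 m and x of cartridge4 in the frame of tray_floor between -0.085 and 0.085 m and y of cartridge4 in the frame of tray_floor between -0.117 and 0.117 m and z of cartridge4 in the frame of tray_floor between -0.006 and 0.012 m and x of cartridge5 in the frame of tray_floor between -0.085 and 0.085 m and y of cartridge5 in the frame of tray_floor between -0.117 and 0.117 m and z of cartridge5 in the frame of tray_floor between -0.006 and 0.012 m); the robot touches nothing.
It fails at once if a bystander (nut, tool, tin or tray) is pushed more than 4 cm (distance of any of nut1, nut2, wrench, screwdriver, grease_tin, washer_tray from where it was at the start of the episode above 0.04 m).
Of cartridge1, cartridge2, cartridge3, cartridge4, cartridge5 only 3 to 5 are there at a start; the rules pass over those that are not, and their reading is None.
At some moment in a run one of cartridge1, cartridge2, cartridge3, cartridge4, cartridge5 may be knocked a few centimetres aside while the robot is not near it.
It also fails if it takes over 205 s, if anything falls off the work surface, if the arm or the gripper's body presses on something with over 40 N, if the wrist force passes 120 N, or if a joint passes its speed limit or range.

## Working session

There is one attempt and no reset: what is moved stays moved. The work goes in short steps, Python scripts to look and compute and a tool call to move; the robot and the scene stay as the last step left them, time stands still between calls to the robot, and variables do not carry over. Pictures are saved under pics/ and viewed, at most 14 in all, crops included, and the job is handed in when it is done.

Besides the shell and the picture viewer there is one more tool, called after "Request:" in YAML: its name, and indented under it one key for each argument. apply_moves: Moves the arm, as the interface text tells. Shifts and turns lie within -1 to 1; 1 stands for 0.08 m of shift or 4 degrees of turn. Its arguments: {"type":"object","properties":{"series":{"type":"array","items":{"type":"array","items":{"type":"number"}}},"grip_force":{"type":"number"}},"required":["series"]}

```bash
ls; mkdir -p pics; cat > h.py <<'E'
import numpy as np, cv2
from station import r
def cam(n):
    c=r.calibration(n); K=np.array(c["camera_matrix"],float); R=cv2.Rodrigues(np.array(c["rvec"],float))[0]; t=np.array(c["tvec"],float).ravel()
    return K,R,t
def w(n,px,z):
    K,R,t=cam(n); d=R.T@np.linalg.solve(K,[px[0],px[1],1.]); o=-R.T@t
    return (o+d*(z-o[2])/d[2]).round(1)
def p(n,X):
    K,R,t=cam(n); q=K@(R@np.array(X,float)+t); return (q[:2]/q[2]).round(1)
def shot(n,f):
    im=r.read_camera(n); cv2.imwrite("pics/"+f,cv2.cvtColor(im,cv2.COLOR_RGB2BGR)); return im
E
python3 - <<'E'
from h import *
for n in("top","scene"):
    shot(n,n+"0.png"); K,R,t=cam(n); print(n,(-R.T@t).round(),R[2].round(2))
    for th in("cartridge1","stop_top","valve_grip","valve_hinge","station","station_drawer0_handle","tray_floor"):
        try: print(th,[(np.round(d["centre"]).tolist(),round(d["confidence"],2)) for d in r.recognise(n,th)])
        except Exception as e: print(th,e)
print(r.sense())
E
```

```text
pics
top [ 385.   24. 1393.] [ 0.12 -0.   -0.99]
cartridge1 [([374.0, 276.0], 0.69), ([443.0, 261.0], 0.66), ([316.0, 281.0], 0.66), ([420.0, 245.0], 0.6), ([364.0, 241.0], 0.53), ([345.0, 260.0], 0.51), ([351.0, 286.0], 0.49)]
stop_top [([455.0, 210.0], 0.67)]
valve_grip [([380.0, 202.0], 0.83), ([519.0, 296.0], 0.56)]
valve_hinge [([246.0, 234.0], 0.24)]
station [([248.0, 193.0], 0.64), ([454.0, 214.0], 0.58)]
station_drawer0_handle [([243.0, 234.0], 0.73)]
tray_floor [([244.0, 234.0], 0.67), ([481.0, 283.0], 0.52)]
scene [1184.   86. 1028.] [-0.58 -0.07 -0.81]
cartridge1 [([224.0, 244.0], 0.77), ([277.0, 258.0], 0.6), ([302.0, 243.0], 0.52), ([299.0, 221.0], 0.51), ([277.0, 229.0], 0.49), ([403.0, 255.0], 0.31)]
stop_top [([182.0, 257.0], 0.68)]
valve_grip [([262.0, 275.0], 0.59), ([171.0, 207.0], 0.31)]
valve_hinge [([259.0, 298.0], 0.81), ([248.0, 267.0], 0.37)]
station [([400.0, 312.0], 0.91)]
station_drawer0_handle [([406.0, 254.0], 0.8)]
tray_floor [([400.0, 254.0], 0.91)]
{'time': 0.8, 'joint_pos': array([ 9.68873429e-01,  1.58380505e-01,  1.59695154e+00, -1.04272339e-05,
        1.38618855e+00, -2.10115515e-01]), 'joint_vel': array([ 0.00107426,  0.00019477,  0.00242416, -0.00060936,  0.00099364,
       -0.00095577]), 'tau': array([-9.26674511e-04, -3.95985174e+01, -3.31686080e+01, -6.44620904e-04,
        4.40054473e-04,  1.07215109e-05]), 'eef_pos': array([219.60644794, 531.42300941, 203.53441184]), 'eef_rot': array([1.94652082e-01, 9.80872349e-01, 3.10735053e-05, 1.89373059e-05]), 'force': array([0.77074289, 0.43636728, 0.12536984]), 'torque': array([-0.01391017, -0.01549474, -0.03919391]), 'gripper_force': 0.0, 'width': 1.001176335187352}
```

```bash
python3 - <<'E'
import cv2
a=cv2.imread("pics/top0.png");cv2.imwrite("pics/top0c.png",cv2.resize(a[140:340,180:547],(800,436),interpolation=2))
a=cv2.imread("pics/scene0.png");cv2.imwrite("pics/scene0c.png",cv2.resize(a[170:380,130:500],(800,454),interpolation=2))
E
```

```text
(no output)
```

View pics/top0.png

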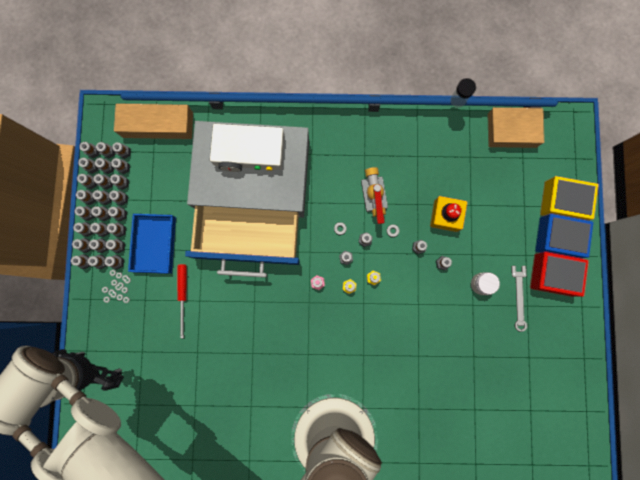

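View pics/top0c.png

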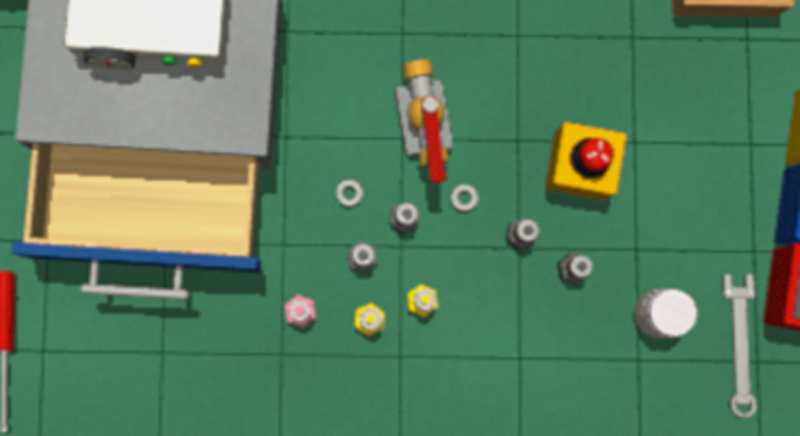

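View pics/scene0c.png

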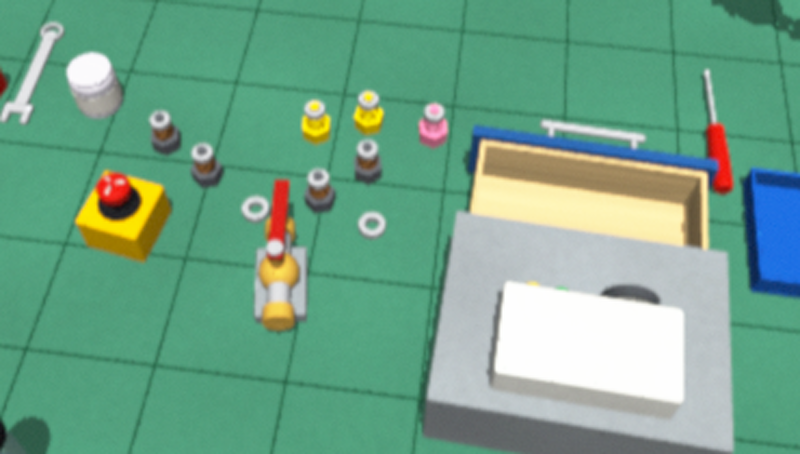

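Targets are the four grey/brown cartridges, seen at top pixels (366,238), (347,257), (421,246) and (446,262). Things that could be taken for them are the pink one (318,282), the yellow ones (349,286) and (374,277), the finished rows at the left, and the nuts (340,228) and (393,231). The stop is at (454,210), the valve at (377,190) with its handle pointing toward the robot, and the drawer is open at (245,232). The crop confirms the choice.

```bash
cat >> h.py <<'E'
def tri(pt,ps):
    P=[]
    for n in("top","scene"):
        K,R,t=cam(n); P.append(K@np.c_[R,t])
    X=cv2.triangulatePoints(P[0],P[1],np.array(pt,float).reshape(2,1),np.array(ps,float).reshape(2,1)); return (X[:3]/X[3]).ravel().round(1)
E
python3 - <<'E'
from h import *
T=lambda c:(180+c[0]*367/800,140+c[1]*200/436)
S=lambda c:(130+c[0]*370/800,170+c[1]*210/454)
pts=dict(A=((406,213),(318,176),59),B=((363,255),(367,148),59),C=((526,231),(203,151),59),D=((579,266),(161,119),59),
stop=((597,152),(115,186),102),hinge=((430,104),(275,248),100),tip=((437,180),(281,183),95),
panL=((13,245),(716,164),97),panR=((257,263),(475,130),97),barL=((84,289),(644,137),77),barR=((187,295),(543,123),77),
roofL=((18,139),(728,252),110),roofR=((268,154),(459,214),110),n1=((349,193),(371,224),12),n2=((464,197),(255,208),12),
pink=((300,308),(434,108),59),y1=((370,319),(368,98),59),y2=((424,297),(315,107),59),tin=((672,314),(91,66),70))
for k,(a,b,z) in pts.items(): print(k,w("top",T(a),z),w("scene",S(b),z),tri(T(a),S(b)))
E
```

```text
A [534.5 -78.7  59. ] [540.1 -75.8  59. ] [535.2 -78.3  51.5]
B [481.9 -26.2  59. ] [490.5 -22.7  59. ] [482.6 -25.4  47.8]
C [ 514.4 -226.5   59. ] [ 522.4 -223.1   59. ] [ 515.3 -227.6   48.5]
D [ 472.3 -291.2   59. ] [ 480.8 -287.6   59. ] [ 472.8 -293.    48. ]
stop [ 606.9 -304.4  102. ] [ 613.8 -297.6  102. ] [ 608.  -304.6   92.4]
hinge [ 662.9 -103.7  100. ] [668.8 -99.6 100. ] [ 664.4 -103.    92. ]
tip [ 571. -113.   95.] [ 579.6 -110.7   95. ] [ 572.5 -113.7   84. ]
panL [484.8 392.7  97. ] [485.  394.6  97. ] [484.9 393.6  96.7]
panR [467.7 101.4  97. ] [473.3 107.4  97. ] [468.1 104.4  89.8]
barL [434.5 310.3  77. ] [440.6 315.6  77. ] [435.  314.4  69.3]
barR [429.1 186.   77. ] [435.7 191.   77. ] [429.4 189.2  68.7]
roofL [610.7 389.1 110. ] [612.9 395.5 110. ] [611.6 392.9 107. ]
roofR [597.1  90.3 110. ] [603.6  98.4 110. ] [598.5  94.2 101.3]
n1 [564.4  -9.2  12. ] [570.7  -6.7  12. ] [565.5  -8.6   3.1]
n2 [ 561.4 -156.3   12. ] [ 567.  -153.1   12. ] [ 562.3 -156.3    4.1]
pink [416.  50.  59.] [416.2  53.4  59. ] [415.9  51.5  58.4]
y1 [403.9 -35.5  59. ] [411.4 -32.7  59. ] [403.9 -35.   49.5]
y2 [ 431.6 -101.3   59. ] [435.3 -97.9  59. ] [ 431.6 -100.4   54.1]
tin [ 415.1 -400.5   70. ] [ 416.3 -396.6   70. ] [ 414.7 -399.6   68.1]
```

Request:
apply_moves:
  series:
    - [0.2,-0.434,0,0,0,-0.735,0]
    - [0.2,-0.434,0,0,0,-0.735,0]
    - [0.2,-0.434,0,0,0,-0.735,0]
    - [0.2,-0.434,0,0,0,-0.735,0]
    - [0.2,-0.434,0,0,0,-0.735,0]
    - [0.2,-0.434,0,0,0,-0.735,0]
    - [0.2,-0.434,0,0,0,-0.735,0]
    - [0.2,-0.434,0,0,0,-0.735,0]
    - [0.2,-0.434,0,0,0,-0.735,0]
    - [0.2,-0.434,0,0,0,-0.735,0]
    - [0.2,-0.434,0,0,0,-0.735,0]
    - [0.2,-0.434,0,0,0,-0.735,0]

```text
time: 1.8
eef_pos: [412.1, 113.0, 203.9]
eef_rot: [0.484, 0.875, 0.0, 0.0]
force: [0.7, 1.2, 0.2]
width: -0.0
gripper_force: 0.0
```

Request:
apply_moves:
  series:
    - [0.2,-0.434,0,0,0,-0.735,0]
    - [0.2,-0.434,0,0,0,-0.735,0]
    - [0.2,-0.434,0,0,0,-0.735,0]
    - [0.2,-0.434,0,0,0,-0.735,0]
    - [0.2,-0.434,0,0,0,-0.735,0]
    - [0.2,-0.434,0,0,0,-0.735,0]
    - [0.2,-0.434,0,0,0,-0.735,0]
    - [0.2,-0.434,0,0,0,-0.735,0]
    - [0.2,-0.434,0,0,0,-0.735,0]
    - [0.2,-0.434,0,0,0,-0.735,0]
    - [0.2,-0.434,0,0,0,-0.735,0]
    - [0.2,-0.434,0,0,0,-0.735,0]

```text
time: 2.8
eef_pos: [604.0, -303.7, 203.3]
eef_rot: [0.726, 0.687, 0.0, -0.0]
force: [0.9, -0.0, 0.4]
width: -0.005
gripper_force: 0.0
```

Request:
apply_moves:
  series:
    - [0.04,0.015,-0.4,0,0,0,0]
    - [0,0,-0.4,0,0,0,0]
    - [0,0,-0.3,0,0,0,0]
    - [0,0,-0.1,0,0,0,0]
    - [0,0,-0.03,0,0,0,0]
    - [0,0,-0.03,0,0,0,0]
    - [0,0,-0.03,0,0,0,0]
    - [0,0,0,0,0,0,0]

```text
time: 3.47
eef_pos: [607.7, -301.2, 102.2]
eef_rot: [0.725, 0.688, 0.0, 0.002]
force: [0.3, -0.1, -0.5]
width: 0.006
gripper_force: 0.0
```

Request:
apply_moves:
  series:
    - [0,0,-0.02,0,0,0,0]
    - [0,0,-0.02,0,0,0,0]
    - [0,0,0,0,0,0,0]

```text
time: 3.72
eef_pos: [606.9, -300.7, 97.4]
eef_rot: [0.725, 0.688, 0.0, 0.0]
force: [0.2, 0.5, -1.5]
width: 0.001
gripper_force: 0.0
```

Request:
apply_moves:
  series:
    - [0,0,-0.02,0,0,0,0]
    - [0,0,-0.02,0,0,0,0]
    - [0,0,0,0,0,0,0]
    - [0,0,0,0,0,0,0]

```text
time: 4.05
eef_pos: [606.6, -300.6, 93.7]
eef_rot: [0.725, 0.688, -0.0, -0.0]
force: [0.2, -0.2, -0.6]
width: 0.001
gripper_force: 0.0
```

```bash
python3 - <<'E'
from h import *
a=shot("scene","s1.png");b=shot("top","t1.png")
c=np.hstack([cv2.resize(a[200:310,130:270],(400,314),interpolation=2),cv2.resize(b[170:280,390:530],(400,314),interpolation=2)])
cv2.imwrite("pics/c1.png",c[:,:,::-1]); print(r.sense()["force"],p("top",[607,-301,102]),p("scene",[607,-301,102]))
E
```

```text
[1.13598668 0.03979035 0.14181483] [452.6 209.7] [182.7 253.6]
```

View pics/c1.png

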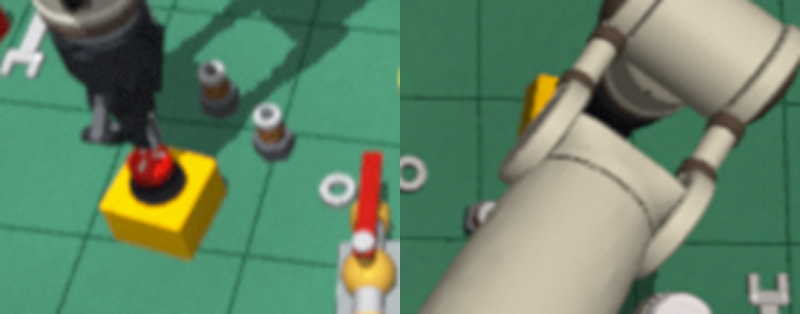

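```bash
python3 - <<'E'
from h import *
print(w("scene",(184,249),94),p("scene",[607,-301,94]),p("scene",[587,-301,94]),p("scene",[607,-301,60]))
a=cv2.imread("pics/s1.png");b=cv2.imread("pics/scene0.png")
for im in(b,a):
    hsv=cv2.cvtColor(im,cv2.COLOR_BGR2HSV); m=((hsv[...,0]<8)|(hsv[...,0]>172))&(hsv[...,1]>150)&(hsv[...,2]>60); m[:, :150]=0;m[:,215:]=0;m[:230]=0;m[300:]=0
    ys,xs=np.nonzero(m); print(len(xs),xs.min(),xs.max(),ys.min(),ys.max(),xs.mean(),ys.mean())
c=np.hstack([cv2.resize(i[220:300,140:240],(400,320),interpolation=2) for i in(b,a)]);cv2.imwrite("pics/c2.png",c)
E
```

```text
[ 587.9 -305.2   94. ] [183.4 255.4] [185.7 248.9] [186.3 262.7]
165 175 190 250 265 182.4 257.9757575757576
146 175 190 251 264 182.6095890410959 258.44520547945206
```

View pics/c2.png

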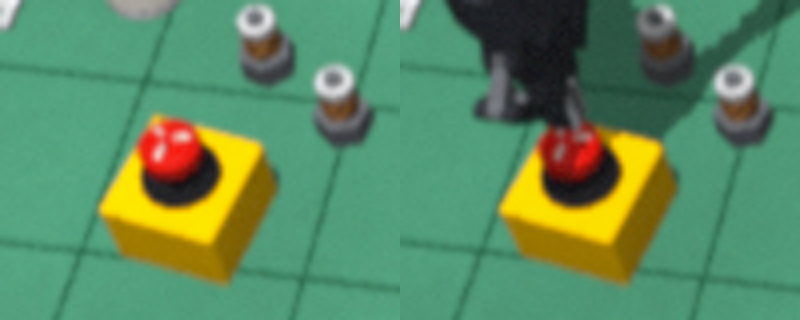

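The scene crop shows the red head at (182,258) with the finger seeming to sit behind it. There was no press force, so I'll raise the arm and check the real tip position.

Request:
apply_moves:
  series:
    - [0,0,0.3,0,0,0,0]
    - [0,0,0.3,0,0,0,0]
    - [0,0,0.3,0,0,0,0]
    - [0,0,0,0,0,0,0]

```text
time: 4.48
eef_pos: [609.6, -302.7, 172.7]
eef_rot: [0.725, 0.688, 0.001, 0.005]
force: [0.3, 0.3, 1.5]
width: 0.004
gripper_force: 0.0
```

```bash
python3 - <<'E'
from h import *
a=shot("scene","s2.png"); c=cv2.resize(a[180:300,110:270],(800,600),interpolation=2)
cv2.imwrite("pics/c3.png",c[:,:,::-1]); e=r.sense()["eef_pos"]; q=p("scene",e);print(e,q,(q-[110,180])*5)
E
```

```text
[ 608.71741951 -302.10067696  169.97006706] [175.6 238.2] [328. 291.]
```

View pics/c3.png

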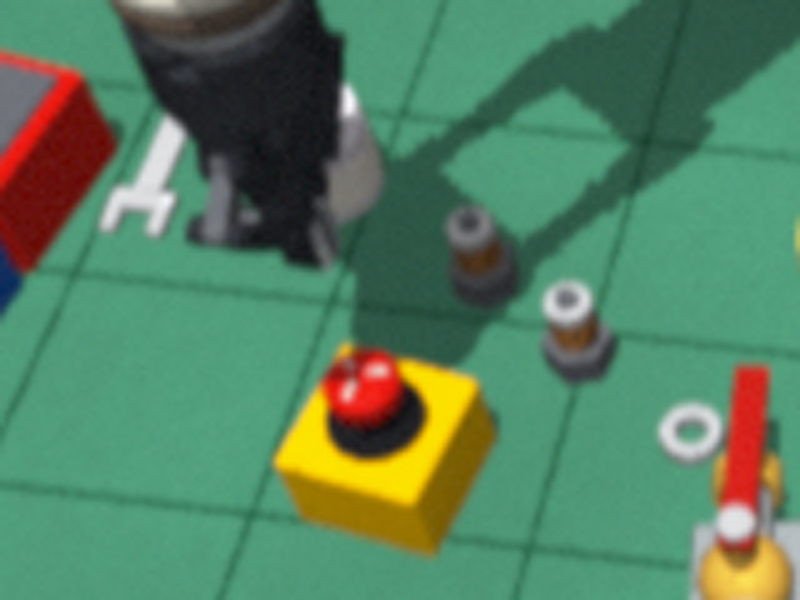

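The raised tip shows at crop (320,265), while its predicted position is (328,291). That puts the real tip about 13–20 mm higher than the TCP reading. I'll descend further and watch the force.

Request:
apply_moves:
  series:
    - [0,0,-0.4,0,0,0,0]
    - [0,0,-0.4,0,0,0,0]
    - [0,0,-0.14,0,0,0,0]
    - [0,0,-0.03,0,0,0,0]
    - [0,0,-0.02,0,0,0,0]
    - [0,0,0,0,0,0,0]

```text
time: 5.03
eef_pos: [607.5, -301.2, 87.9]
eef_rot: [0.725, 0.688, 0.0, 0.001]
force: [-0.5, -0.2, 0.2]
width: -0.002
gripper_force: 0.0
```

Request:
apply_moves:
  series:
    - [0,0,-0.025,0,0,0,0]
    - [0,0,-0.02,0,0,0,0]
    - [0,0,0,0,0,0,0]

```text
time: 5.28
eef_pos: [607.3, -301.0, 84.0]
eef_rot: [0.725, 0.688, 0.0, 0.001]
force: [0.1, 1.1, 0.5]
width: 0.001
gripper_force: 0.0
```

Request:
apply_moves:
  series:
    - [0,0,-0.02,0,0,0,0]
    - [0,0,0,0,0,0,0]

```text
time: 5.45
eef_pos: [606.8, -300.7, 81.6]
eef_rot: [0.725, 0.688, 0.0, 0.0]
force: [0.3, 0.4, -0.0]
width: 0.003
gripper_force: 0.0
```

```bash
python3 - <<'E'
from h import *
a=shot("scene","s3.png"); c=cv2.resize(a[220:292,142:238],(800,600),interpolation=cv2.INTER_CUBIC)
cv2.imwrite("pics/c4.png",c[:,:,::-1]); s=r.sense();e=s["eef_pos"]; q=p("scene",e);print(e,s["joint_pos"],(q-[142,220])*8.333)
E
```

```text
[ 606.75538355 -300.64319763   81.54036629] [-6.38036102e-01  5.23146625e-01  1.38616317e+00 -5.41854246e-06
  1.23231466e+00 -5.85566664e-01] [354.9858 317.4873]
```

View pics/c4.png

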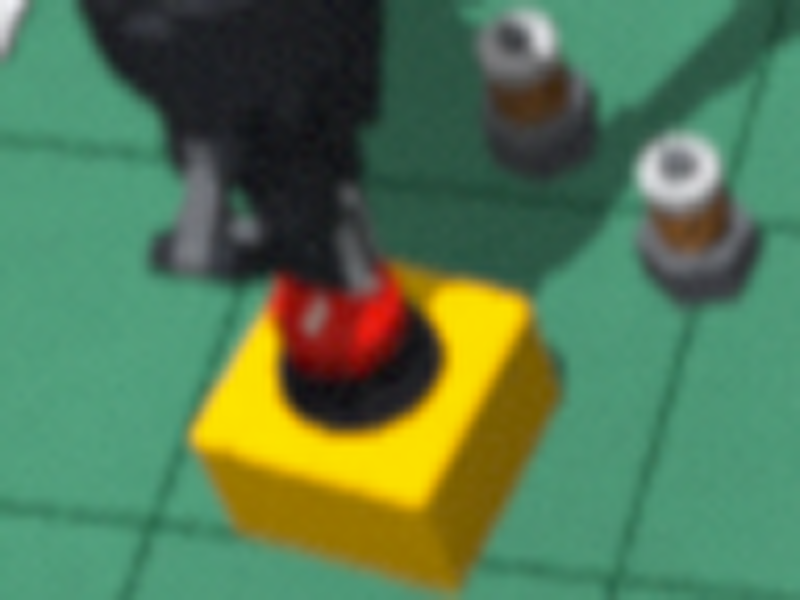

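Request:
apply_moves:
  series:
    - [0,0,-0.02,0,0,0,0]
    - [0,0,-0.02,0,0,0,0]
    - [0,0,0,0,0,0,0]

```text
time: 5.75
eef_pos: [606.5, -300.5, 77.8]
eef_rot: [0.725, 0.688, -0.0, -0.0]
force: [-0.7, 0.8, -0.4]
width: 0.003
gripper_force: 0.0
```

Request:
apply_moves:
  series:
    - [0,0,-0.02,0,0,0,0]
    - [0,0,-0.02,0,0,0,0]
    - [0,0,0,0,0,0,0]

```text
time: 6.0
eef_pos: [606.5, -300.5, 74.6]
eef_rot: [0.725, 0.688, -0.0, -0.0]
force: [0.8, 0.0, 1.0]
width: -0.002
gripper_force: 0.0
```

Request:
apply_moves:
  series:
    - [0,0,-0.02,0,0,0,0]
    - [0,0,-0.02,0,0,0,0]
    - [0,0,0,0,0,0,0]

```text
time: 6.25
eef_pos: [606.9, -300.7, 72.4]
eef_rot: [0.725, 0.688, 0.0, 0.0]
force: [-1.4, 1.2, 3.2]
width: 0.001
gripper_force: 1.8
```

Request:
apply_moves:
  series:
    - [0,0,-0.02,0,0,0,0]
    - [0,0,0,0,0,0,0]

```text
time: 6.42
eef_pos: [607.0, -300.8, 70.9]
eef_rot: [0.725, 0.688, 0.0, 0.0]
force: [-0.3, 0.4, 4.6]
width: -0.003
gripper_force: 2.2
```

```bash
python3 - <<'E'
from h import *
a=shot("scene","s4.png"); c=cv2.resize(a[220:292,142:238],(800,600),interpolation=cv2.INTER_CUBIC)
cv2.imwrite("pics/c5.png",c[:,:,::-1]); s=r.sense();print(s["eef_pos"],s["force"],s["torque"],s["width"],s["gripper_force"])
E
```

```text
[ 606.98345089 -300.77370906   70.84780387] [-1.42450439  1.44274578  4.11133488] [ 0.14188321  0.2210799  -0.04255358] 0.002144900194393444 2.1935943355310883
```

View pics/c5.png

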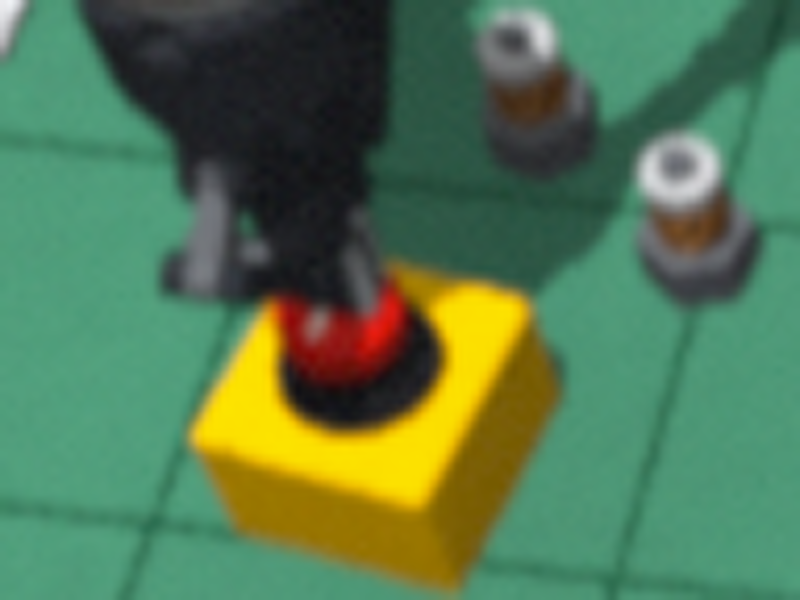

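Contact confirmed: the fingertip is on the head at crop (350,300), and the force is rising.

Request:
apply_moves:
  series:
    - [0,0,-0.02,0,0,0,0]
    - [0,0,-0.02,0,0,0,0]
    - [0,0,0,0,0,0,0]

```text
time: 6.72
eef_pos: [607.0, -300.8, 67.9]
eef_rot: [0.725, 0.688, 0.0, 0.0]
force: [-3.0, 1.1, 5.9]
width: 0.0
gripper_force: 2.5
```

Request:
apply_moves:
  series:
    - [0,0,-0.02,0,0,0,0]
    - [0,0,0,0,0,0,0]

```text
time: 6.88
eef_pos: [607.2, -300.9, 67.6]
eef_rot: [0.725, 0.688, 0.0, 0.0]
force: [-4.4, 4.3, 12.2]
width: -0.001
gripper_force: 5.9
```

Request:
apply_moves:
  series:
    - [0,0,-0.02,0,0,0,0]
    - [0,0,0,0,0,0,0]

```text
time: 7.05
eef_pos: [607.4, -301.1, 67.4]
eef_rot: [0.725, 0.688, -0.0, 0.001]
force: [-6.3, 3.9, 17.9]
width: 0.002
gripper_force: 9.1
```

Request:
apply_moves:
  series:
    - [0,0,0.1,0,0,0,0]
    - [0,0,0.4,0,0,0,0]
    - [0,0,0.4,0,0,0,0]
    - [-0.2,0.4,0,0,0,0,0]
    - [-0.2,0.4,0,0,0,0,0]
    - [-0.2,0.4,0,0,0,0,0]
    - [0,0.4,0,0,0,0,0]
    - [0,0,0,0,0,0,0]
    - [0,0,0,0,0,0,0]

```text
time: 7.8
eef_pos: [558.6, -171.3, 135.6]
eef_rot: [0.725, 0.689, -0.0, -0.0]
force: [0.4, -1.4, 0.1]
width: -0.004
gripper_force: 0.0
```

```bash
python3 - <<'E'
from h import *
shot("scene","s5.png"); shot("top","t5.png"); print(r.sense()["eef_pos"],p("scene",r.sense()["eef_pos"]),p("top",r.sense()["eef_pos"]))
a=cv2.imread("pics/s5.png")
for im in(cv2.imread("pics/scene0.png"),a):
    hsv=cv2.cvtColor(im,cv2.COLOR_BGR2HSV); m=((hsv[...,0]<8)|(hsv[...,0]>172))&(hsv[...,1]>150)&(hsv[...,2]>60); m[:, :150]=0;m[:,215:]=0;m[:230]=0;m[300:]=0
    ys,xs=np.nonzero(m); print(len(xs),xs.mean(),ys.mean())
E
```

```text
[ 559.02572279 -173.29372667  135.81515504] [235.4 235.8] [405.9 225.3]
165 182.4 257.9757575757576
158 183.09493670886076 259.77848101265823
```

Request:
apply_moves:
  series:
    - [0,0,0,0,0,0,85]
    - [0,0,0,0,0,0,85]
    - [0,0,0,0,0,0,85]
    - [0,0,0,0,0,0,85]
    - [0,0,0,0,0,0,85]
    - [0,0,0,0,0,0,85]
    - [0,0,0,0,0,0,85]
    - [0,0,0,0,0,0,85]

```text
time: 8.57
eef_pos: [558.8, -172.7, 135.9]
eef_rot: [0.725, 0.688, -0.0, 0.0]
force: [-0.5, 0.7, 0.1]
width: 0.991
gripper_force: 0.0
```

```bash
python3 - <<'E'
from h import *
shot("scene","s6.png"); shot("top","t6.png");print(r.sense()["eef_pos"])
q=p("scene",r.sense()["eef_pos"]).astype(int); qt=p("top",r.sense()["eef_pos"]).astype(int)
o=[]
for f,k in(("s5",q),("s6",q)):
    im=cv2.imread(f"pics/{f}.png");c=cv2.resize(im[k[1]-60:k[1]+40,k[0]-65:k[0]+65],(400,308),interpolation=2);cv2.drawMarker(c,(200,185),(255,0,255),0,10);o.append(c)
cv2.imwrite("pics/c6.png",np.hstack(o))
E
```

```text
[ 558.79850034 -172.65892577  135.93838792]
```

View pics/c6.png

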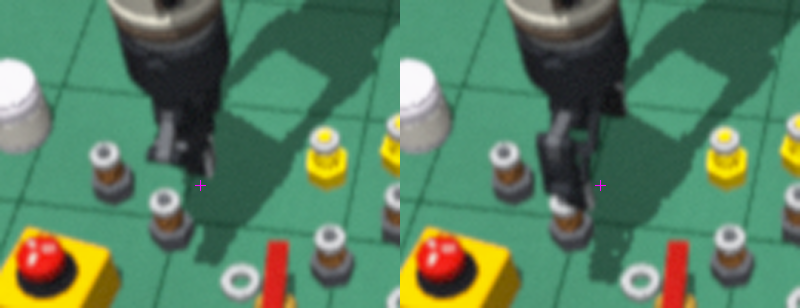

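The head centroid moved 1.8 px down, so it is pressed and latched. The TCP's z does not match the visible tip, so I'll calibrate by touching the bare mat with closed fingers at (610,-190).

Request:
apply_moves:
  series:
    - [0.32,-0.1,0,0,0,0,0]
    - [0.32,-0.1,0,0,0,0,0]
    - [0,0,0,0,0,0,0]
    - [0,0,0,0,0,0,0]
    - [0,0,-0.4,0,0,0,0]
    - [0,0,-0.4,0,0,0,0]
    - [0,0,-0.4,0,0,0,0]
    - [0,0,-0.2,0,0,0,0]
    - [0,0,-0.1,0,0,0,0]
    - [0,0,0,0,0,0,0]

```text
time: 9.5
eef_pos: [607.9, -187.6, 13.9]
eef_rot: [0.725, 0.688, -0.001, -0.002]
force: [-0.2, 0.4, -0.0]
width: 0.001
gripper_force: 0.0
```

Request:
apply_moves:
  series:
    - [0,0,-0.05,0,0,0,0]
    - [0,0,-0.05,0,0,0,0]
    - [0,0,0,0,0,0,0]

```text
time: 9.75
eef_pos: [610.6, -189.0, 8.8]
eef_rot: [0.725, 0.688, 0.0, 0.001]
force: [-0.5, 1.0, -0.3]
width: 0.004
gripper_force: 0.0
```

Request:
apply_moves:
  series:
    - [0,0,-0.03,0,0,0,0]
    - [0,0,-0.03,0,0,0,0]
    - [0,0,0,0,0,0,0]

```text
time: 10.0
eef_pos: [609.9, -188.6, 3.0]
eef_rot: [0.725, 0.688, -0.0, -0.0]
force: [0.2, -0.6, -0.2]
width: 0.002
gripper_force: 0.0
```

Request:
apply_moves:
  series:
    - [0,0,-0.025,0,0,0,0]
    - [0,0,-0.025,0,0,0,0]
    - [0,0,0,0,0,0,0]

```text
time: 10.25
eef_pos: [609.7, -188.5, -1.4]
eef_rot: [0.725, 0.688, -0.0, -0.0]
force: [0.3, 0.1, -0.2]
width: 0.002
gripper_force: 0.0
```

```bash
python3 - <<'E'
from h import *
shot("scene","s7.png"); s=r.sense();e=s["eef_pos"]; q=p("scene",e);print(e,q,s["force"])
k=q.astype(int); im=cv2.imread("pics/s7.png");c=cv2.resize(im[k[1]-60:k[1]+40,k[0]-65:k[0]+65],(780,600),interpolation=2);cv2.drawMarker(c,(390,360),(255,0,255),0,10)
cv2.imwrite("pics/c7.png",c)
E
```

```text
[ 609.75117863 -188.55375165   -1.23538707] [232.  280.8] [-1.48960723 -0.18287715  0.1015139 ]
```

View pics/c7.png

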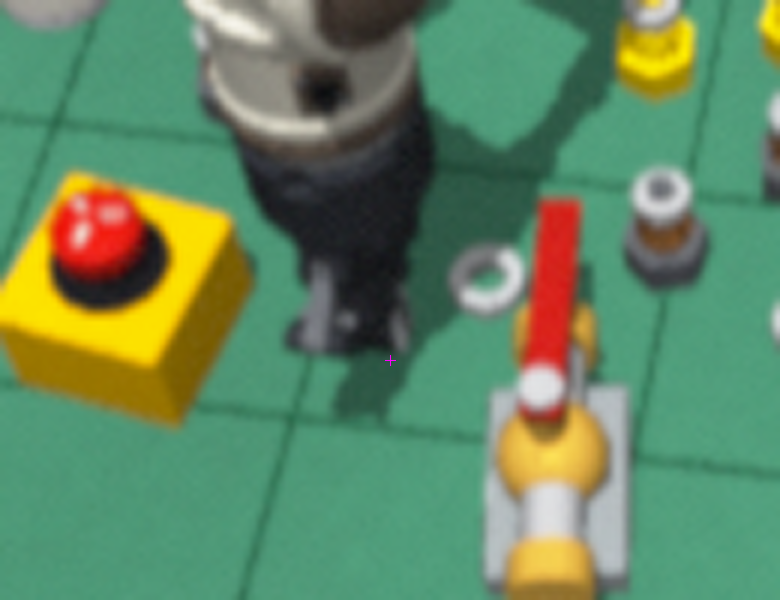

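The closed tip is at crop (380,350) with its shadow still apart at (365,410), so it has not reached the mat yet.

Request:
apply_moves:
  series:
    - [0,0,-0.03,0,0,0,0]
    - [0,0,-0.03,0,0,0,0]
    - [0,0,0,0,0,0,0]

```text
time: 10.55
eef_pos: [609.5, -188.5, -6.4]
eef_rot: [0.725, 0.688, -0.0, -0.0]
force: [0.3, 0.5, 0.4]
width: -0.001
gripper_force: 0.0
```

Request:
apply_moves:
  series:
    - [0,0,-0.03,0,0,0,0]
    - [0,0,-0.03,0,0,0,0]
    - [0,0,0,0,0,0,0]

```text
time: 10.8
eef_pos: [609.5, -188.5, -11.2]
eef_rot: [0.725, 0.688, -0.0, -0.0]
force: [0.4, 0.3, 1.0]
width: 0.001
gripper_force: 0.0
```

Request:
apply_moves:
  series:
    - [0,0,-0.03,0,0,0,0]
    - [0,0,-0.03,0,0,0,0]
    - [0,0,0,0,0,0,0]

```text
time: 11.05
eef_pos: [609.6, -188.5, -16.0]
eef_rot: [0.725, 0.688, -0.0, -0.0]
force: [-0.1, -0.3, -0.5]
width: -0.001
gripper_force: 0.0
```

Request:
apply_moves:
  series:
    - [0,0,-0.03,0,0,0,0]
    - [0,0,-0.02,0,0,0,0]
    - [0,0,0,0,0,0,0]

```text
time: 11.3
eef_pos: [609.7, -188.5, -19.8]
eef_rot: [0.725, 0.688, -0.0, -0.0]
force: [0.4, 1.1, -0.1]
width: -0.003
gripper_force: 0.0
```

Request:
apply_moves:
  series:
    - [0,0,-0.03,0,0,0,0]
    - [0,0,-0.03,0,0,0,0]
    - [0,0,0,0,0,0,0]

```text
time: 11.55
eef_pos: [609.6, -188.5, -24.7]
eef_rot: [0.725, 0.688, -0.0, -0.0]
force: [-0.1, -0.6, -0.3]
width: -0.003
gripper_force: 0.0
```

Request:
apply_moves:
  series:
    - [0,0,-0.03,0,0,0,0]
    - [0,0,0,0,0,0,0]

```text
time: 11.72
eef_pos: [609.7, -188.5, -27.0]
eef_rot: [0.725, 0.688, -0.0, -0.0]
force: [-0.0, 0.2, 0.0]
width: -0.0
gripper_force: 0.0
```

Request:
apply_moves:
  series:
    - [0,0,-0.03,0,0,0,0]
    - [0,0,0,0,0,0,0]

```text
time: 11.88
eef_pos: [610.2, -188.8, -27.7]
eef_rot: [0.725, 0.688, -0.0, -0.0]
force: [-3.1, 1.4, 7.9]
width: -0.001
gripper_force: 3.8
```

```bash
python3 - <<'E'
from h import *
print(w("scene",(229.5,278),26.5), "eef 609.7,-188.5")
im=shot("scene","s8.png");shot("top","t8.png")
x=p("scene",[610,-188,0]);print(x,p("top",[610,-188,0]))
d=cv2.absdiff(cv2.imread("pics/s8.png"),cv2.imread("pics/scene0.png")).max(2)
print("rows with gripper diff, per column")
g=cv2.cvtColor(im,cv2.COLOR_RGB2HSV)
m=(g[...,1]<90)&(g[...,2]<140)
for row in range(268,296): print(row,''.join('#' if v else '.' for v in m[row,205:260]))
E
```

```text
[ 617.9 -189.6   26.5] eef 609.7,-188.5
[232.2 280.7] [403.5 214. ]
rows with gripper diff, per column
268 ....#.........########.########.....#####........#.....
269 ..............#################......###........##.....
270 ...#..........#################......###.......###.....
271 ..............#################.......###.....##.......
272 ..#...........#################........###..##.........
273 ..............#################........................
274 .#.............################........................
275 ...............#################.......................
276 #.............##################.......................
277 .............###################.......................
278 .............###################...............#.......
279 .............###################...............#.......
280 ............####################.......................
281 ...........#####################................#......
282 ...........####################........................
283 ............############....###........................
284 ..............########.......#.........................
285 .......................................................
286 .......................................................
287 .......................................................
288 .......................................................
289 .......................................................
290 .......................................................
291 .......................................................
292 .......................................................
293 .......................................................
294 .......................................................
295 .......................................................
```

Touching the mat shows the real tip z is the reported z plus about 28 mm. It was also +28 at the stop, and the lateral position agrees. Next is the valve: push the handle with the real tip at about 76 mm (reported 48).

Request:
apply_moves:
  series:
    - [0,0,0.32,0,0,0,0]
    - [0,0,0.32,0,0,0,0]
    - [0,0,0.32,0,0,0,0]
    - [-0.09,0.27,0,0,0,0,0]
    - [-0.09,0.27,0,0,0,0,0]
    - [0,0,0,0,0,0,0]

```text
time: 12.48
eef_pos: [594.5, -142.1, 48.0]
eef_rot: [0.725, 0.689, 0.0, -0.001]
force: [-0.1, -0.0, 0.2]
width: 0.002
gripper_force: 0.0
```

Request:
apply_moves:
  series:
    - [0,0.19,0,0,0,0,0]
    - [-0.03,0.235,0,0,0,0,0]
    - [-0.03,0.235,0,0,0,0,0]
    - [0.09,0.216,0,0,0,0,0]
    - [0.09,0.216,0,0,0,0,0]
    - [0,0,0,0,0,0,0]

```text
time: 12.98
eef_pos: [606.2, -55.8, 48.0]
eef_rot: [0.725, 0.689, 0.0, 0.0]
force: [0.2, -0.9, -0.1]
width: 0.001
gripper_force: 0.0
```

Request:
apply_moves:
  series:
    - [0.19,0.14,0,0,0,0,0]
    - [0.19,0.14,0,0,0,0,0]
    - [0,0,0,0,0,0,0]
    - [0,0,0,0,0,0,0]

```text
time: 13.32
eef_pos: [629.9, -38.4, 46.1]
eef_rot: [0.725, 0.689, -0.007, -0.004]
force: [-18.2, -8.9, 8.5]
width: 0.0
gripper_force: 9.9
```

Request:
apply_moves:
  series:
    - [-0.2,0,0,0,0,0,0]
    - [-0.1,0,0.4,0,0,0,85]
    - [0,0,0.4,0,0,0,85]
    - [-0.4,-0.3,0.4,0,0,0,85]
    - [-0.4,-0.3,0,0,0,0,85]
    - [-0.4,-0.3,0,0,0,0,85]
    - [-0.3,-0.4,0,0,0,0,85]
    - [-0.2,-0.4,0,0,0,0,85]
    - [0,-0.4,0,0,0,0,85]

```text
time: 14.07
eef_pos: [478.5, -200.3, 137.6]
eef_rot: [0.726, 0.688, -0.0, -0.001]
force: [1.5, 0.6, 0.5]
width: 0.991
gripper_force: 0.0
```

```bash
cat >> h.py <<'E'
def redpca(n,box):
    im=r.read_camera(n); h=cv2.cvtColor(im,cv2.COLOR_RGB2HSV); m=(((h[...,0]<8)|(h[...,0]>172))&(h[...,1]>150)&(h[...,2]>60)).astype(np.uint8)
    k=np.zeros_like(m);x0,x1,y0,y1=box;k[y0:y1,x0:x1]=1;m*=k
    ys,xs=np.nonzero(m)
    if len(xs)<10: return None
    return len(xs),cv2.minAreaRect(np.c_[xs,ys].astype(np.float32)),(xs.mean(),ys.mean())
def valve():
    for n,b in(("top",(340,415,160,230)),("scene",(225,300,240,320))):
        v=redpca(n,b); print(n,v and (v[0],v[1],w(n,v[2],93)))
        if v:
            q=cv2.boxPoints(v[1]); e=sorted([(np.linalg.norm(q[i]-q[(i+1)%4]),i) for i in range(4)])[:2]
            a,b2=[w(n,(q[i]+q[(i+1)%4])/2,95) for _,i in e]; print(" ends",a,b2,"angle",np.degrees(np.arctan2(*(b2-a)[1::-1])).round(1))
E
python3 - <<'E'
from h import *
valve(); shot("top","t9.png"); shot("scene","s9.png")
for n in("top","scene"):
    for d in r.recognise(n,"cartridge1"):
        c=d["centre"]; print(n,np.round(c,1),round(d["confidence"],2),w(n,c,35))
E
```

```text
top (197, ((357.67626953125, 190.8959503173828), (6.234345436096191, 32.23612594604492), 81.25383758544922), array([654.8, -51.9,  93. ]))
 ends [661.9 -94.6  95. ] [647.4 -10.4  95. ] angle 99.8
scene (230, ((274.9765930175781, 284.9384765625), (6.785778522491455, 40.25673294067383), 87.61405944824219), array([659.3, -53. ,  93. ]))
 ends [652.1 -10.5  95. ] [ 669.6 -105.5   95. ] angle -79.6
top [345.7 261.3] 0.72 [471.8 -25.   35. ]
top [360.1 188.9] 0.72 [672.8 -62.7  35. ]
top [363.5 240.4] 0.56 [529.7 -73.   35. ]
scene [222.8 246.9] 0.81 [ 529.4 -228.    35. ]
scene [300.1 244.6] 0.76 [493.6 -21.5  35. ]
scene [298.7 223.6] 0.76 [422.5 -35.6  35. ]
scene [275.5 229.2] 0.68 [450.8 -97.   35. ]
scene [276.  259.5] 0.62 [550.3 -78.2  35. ]
scene [205.5 230.3] 0.61 [ 480.9 -289.1   35. ]
scene [331.7 227.4] 0.57 [423.3  58.   35. ]
scene [401.6 255.7] 0.36 [493.  253.8  35. ]
```

```bash
python3 - <<'E'
import h; from h import *
for t,s in(("top0","scene0"),("t9","s9")):
    class F: pass
    h.r.__class__  # keep
    old=h.r
    class Q:
        def read_camera(self,n): return cv2.imread(f"pics/{t if n=='top' else s}.png")[:,:,::-1].copy()
        def calibration(self,n): return old.calibration(n)
    h.r=Q(); h.valve(); h.r=old
E
```

```text
top (201, ((378.87420654296875, 206.8669891357422), (32.52546691894531, 6.646369457244873), 84.47245788574219), array([ 611.5, -108.5,   93. ]))
 ends [ 656.  -104.4   95. ] [ 569.7 -112.9   95. ] angle -174.4
scene (186, ((258.32379150390625, 271.43853759765625), (7.0617876052856445, 35.58054733276367), 5.194429397583008), array([ 616.6, -106.6,   93. ]))
 ends [678.1 -99.3  95. ] [ 576.8 -111.4   95. ] angle -173.2
top (197, ((357.67572021484375, 190.94595336914062), (6.238503456115723, 32.23226547241211), 81.02737426757812), array([654.7, -51.6,  93. ]))
 ends [661.9 -94.5  95. ] [647.1 -10.5  95. ] angle 100.0
scene (233, ((274.9774475097656, 284.9592590332031), (6.827409267425537, 40.25673294067383), 87.61405944824219), array([659.4, -53.1,  93. ]))
 ends [652.2 -10.5  95. ] [ 669.7 -105.5   95. ] angle -79.6
```

The handle turned about 86° by both cameras and ended against a hard stop, so the valve is closed. Cartridge C is next, at (515,-227).

Request:
apply_moves:
  series:
    - [0.23,-0.17,0,0,0,0,85]
    - [0.23,-0.17,0,0,0,0,85]
    - [0,0,-0.4,0,0,0,85]
    - [0,0,-0.4,0,0,0,85]
    - [0,0,-0.4,0,0,0,85]
    - [0,0,-0.4,0,0,0,85]
    - [0,0,-0.18,0,0,0,85]
    - [0,0,0,0,0,0,85]
    - [0,0,0,0,0,0,85]
  grip_force: 40

```text
time: 15.12
eef_pos: [518.1, -225.0, -5.1]
eef_rot: [0.725, 0.689, -0.0, -0.001]
force: [0.2, -0.3, 0.3]
width: 0.992
gripper_force: 0.0
```

Request:
apply_moves:
  series:
    - [0,0,0,0,0,0,0]
    - [0,0,0,0,0,0,0]
    - [0,0,0,0,0,0,0]
    - [0,0,0,0,0,0,0]
    - [0,0,0,0,0,0,0]
    - [0,0,0,0,0,0,0]
    - [0,0,0,0,0,0,0]
    - [0,0,0,0,0,0,0]

```text
time: 15.78
eef_pos: [518.8, -226.8, -3.5]
eef_rot: [0.725, 0.688, 0.0, 0.001]
force: [-1.0, 0.8, 5.5]
width: 0.294
gripper_force: 39.2
```

Request:
apply_moves:
  series:
    - [0,0,0.42,0,0,0,0]
    - [0,0,0.42,0,0,0,0]
    - [0,0,0.42,0,0,0,0]
    - [0,0,0.42,0,0,0,0]
    - [0.03,0.49,0,0,0,0,0]
    - [0.03,0.49,0,0,0,0,0]
    - [0.03,0.49,0,0,0,0,0]
    - [0.03,0.49,0,0,0,0,0]
    - [0.03,0.49,0,0,0,0,0]
    - [0.03,0.49,0,0,0,0,0]
    - [0.03,0.49,0,0,0,0,0]
    - [0.03,0.49,0,0,0,0,0]

```text
time: 16.78
eef_pos: [536.9, 89.1, 129.5]
eef_rot: [0.725, 0.688, -0.0, -0.0]
force: [0.7, 1.0, -0.4]
width: 0.286
gripper_force: 39.9
```

Request:
apply_moves:
  series:
    - [0.03,0.49,0,0,0,0,0]
    - [0.03,0.49,0,0,0,0,0]
    - [0.03,0.49,0,0,0,0,0]
    - [0.03,0.49,0,0,0,0,0]
    - [0.03,0.49,0,0,0,0,0]
    - [0.03,0.49,0,0,0,0,0]
    - [0,0,0,0,0,0,0]

```text
time: 17.37
eef_pos: [550.6, 328.9, 129.2]
eef_rot: [0.724, 0.69, 0.001, -0.001]
force: [-1.0, -0.4, -1.2]
width: 0.29
gripper_force: 39.8
```

```bash
python3 - <<'E'
from h import *
a=shot("scene","s10.png");b=shot("top","t10.png"); print(r.sense()["eef_pos"],r.sense()["width"])
c=np.hstack([cv2.resize(a[190:340,320:520],(400,300),interpolation=2),cv2.resize(b[150:300,170:370],(400,300),interpolation=2)])
cv2.imwrite("pics/c8.png",c[:,:,::-1])
E
```

```text
[551.07465628 323.5910213  128.95151865] 0.29435999971789956
```

View pics/c8.png

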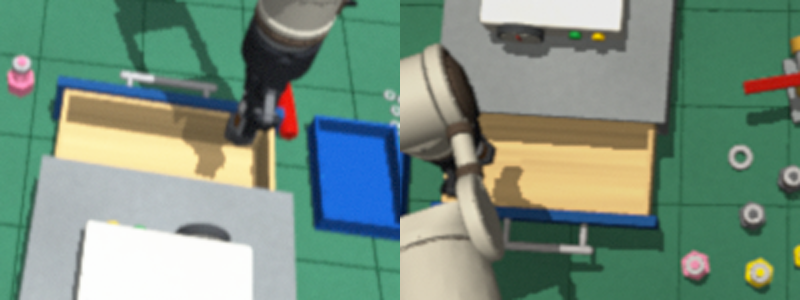

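The cartridge is held over the drawer's left part at crop (245,130), clear of the walls.

Request:
apply_moves:
  series:
    - [0,0,-0.4,0,0,0,0]
    - [0,0,-0.4,0,0,0,0]
    - [0,0,-0.4,0,0,0,0]
    - [0,0,-0.1,0,0,0,0]
    - [0,0,0,0,0,0,0]
    - [0,0,0,0,0,0,0]

```text
time: 17.97
eef_pos: [552.5, 321.7, 26.8]
eef_rot: [0.726, 0.688, 0.0, 0.0]
force: [0.9, 0.5, -0.2]
width: 0.29
gripper_force: 39.9
```

Request:
apply_moves:
  series:
    - [0,0,-0.03,0,0,0,0]
    - [0,0,-0.02,0,0,0,0]
    - [0,0,0,0,0,0,0]

```text
time: 18.22
eef_pos: [553.1, 322.7, 23.6]
eef_rot: [0.725, 0.688, 0.001, 0.001]
force: [-0.1, 0.8, -1.6]
width: 0.291
gripper_force: 39.9
```

Request:
apply_moves:
  series:
    - [0,0,-0.025,0,0,0,0]
    - [0,0,-0.025,0,0,0,0]
    - [0,0,0,0,0,0,0]

```text
time: 18.47
eef_pos: [552.5, 322.6, 18.5]
eef_rot: [0.725, 0.688, 0.001, 0.0]
force: [-0.3, -0.8, 1.4]
width: 0.291
gripper_force: 39.9
```

Request:
apply_moves:
  series:
    - [0,0,-0.02,0,0,0,0]
    - [0,0,0,0,0,0,0]

```text
time: 18.63
eef_pos: [553.8, 322.6, 18.4]
eef_rot: [0.725, 0.688, 0.002, 0.001]
force: [-0.3, -1.5, 7.1]
width: 0.293
gripper_force: 40.5
```

Request:
apply_moves:
  series:
    - [0,0,0,0,0,0,55]
    - [0,0,0,0,0,0,55]
    - [0,0,0,0,0,0,55]
    - [0,0,0,0,0,0,55]
    - [0,0,0.4,0,0,0,55]
    - [0,0,0.4,0,0,0,55]
    - [0,0,0.4,0,0,0,55]
    - [0,0,0.2,0,0,0,55]
    - [-0.02,-0.5,0,0,0,0,55]
    - [-0.02,-0.5,0,0,0,0,55]
    - [-0.02,-0.5,0,0,0,0,55]
    - [-0.02,-0.5,0,0,0,0,55]

```text
time: 19.63
eef_pos: [544.9, 161.1, 128.1]
eef_rot: [0.725, 0.689, -0.0, -0.0]
force: [1.0, 0.1, 0.2]
width: 0.647
gripper_force: 0.0
```

```bash
cat >> h.py <<'E'
def carts(z=59):
    # white cap centroids in the working area, top camera
    im=r.read_camera("top"); out=[]
    for d in r.recognise("top","cartridge1"): out.append((np.round(d["centre"],1).tolist(),round(d["confidence"],2),w("top",d["centre"],40)[:2].tolist()))
    for o in out: print(o)
E
python3 - <<'E'
from h import *
print(r.sense()["eef_pos"]); carts(); valve(); shot("top","t11.png"); shot("scene","s11.png")
for d in r.recognise("scene","cartridge1"): print(np.round(d["centre"],1),round(d["confidence"],2),w("scene",d["centre"],40)[:2])
E
```

```text
[544.8971095  161.05394788 128.12737959]
([315.6, 280.7], 0.71, [417.9, 55.8])
([363.2, 239.8], 0.7, [530.8, -71.8])
([442.1, 259.8], 0.56, [479.4, -286.3])
([342.4, 258.1], 0.51, [480.0, -15.7])
([373.0, 279.2], 0.42, [424.2, -99.0])
([484.3, 285.4], 0.35, [412.0, -399.3])
top (198, ((357.67572021484375, 190.94595336914062), (6.238503456115723, 32.23226547241211), 81.02737426757812), array([654.8, -51.8,  93. ]))
 ends [661.9 -94.5  95. ] [647.1 -10.5  95. ] angle 100.0
scene (231, ((274.9784240722656, 284.96087646484375), (6.794567584991455, 40.24781799316406), 87.70938873291016), array([659.1, -52.7,  93. ]))
 ends [652.3 -10.5  95. ] [ 669.6 -105.5   95. ] angle -79.7
[203.9 229.2] 0.79 [ 481.4 -292.6]
[275.3 258.6] 0.66 [550.9 -79.7]
[276.6 230.6] 0.59 [458.9 -92.2]
[301.1 244.3] 0.56 [495.8 -18.4]
[427.1 272.4] 0.45 [540.2 319.5]
```

Request:
apply_moves:
  series:
    - [-0.02,-0.5,0,0,0,0,70]
    - [-0.02,-0.5,0,0,0,0,70]
    - [-0.02,-0.5,0,0,0,0,70]
    - [-0.02,-0.5,0,0,0,0,70]
    - [-0.02,-0.5,0,0,0,0,70]
    - [-0.02,-0.49,0,0,0,0,70]
    - [0,0,-0.4,0,0,0,70]
    - [0,0,-0.4,0,0,0,70]
    - [0,0,-0.4,0,0,0,70]
    - [0,0,-0.4,0,0,0,70]
    - [0,0,0,0,0,0,70]

```text
time: 20.9
eef_pos: [530.6, -73.7, -6.3]
eef_rot: [0.725, 0.689, -0.003, -0.006]
force: [-0.8, 1.5, -1.6]
width: 0.82
gripper_force: 0.0
```

Request:
apply_moves:
  series:
    - [0,0,0,0,0,0,0]
    - [0,0,0,0,0,0,0]
    - [0,0,0,0,0,0,0]
    - [0,0,0,0,0,0,0]
    - [0,0,0,0,0,0,0]
    - [0,0,0,0,0,0,0]
    - [0,0,0,0,0,0,0]

```text
time: 21.48
eef_pos: [538.1, -77.4, 3.0]
eef_rot: [0.725, 0.688, 0.001, 0.002]
force: [-1.7, 1.5, 7.2]
width: 0.288
gripper_force: 39.0
```

Request:
apply_moves:
  series:
    - [0,0,0.4,0,0,0,0]
    - [0,0,0.4,0,0,0,0]
    - [0,0,0.4,0,0,0,0]
    - [0,0,0.4,0,0,0,0]
    - [0.015,0.48,0,0,0,0,0]
    - [0.015,0.48,0,0,0,0,0]
    - [0.015,0.48,0,0,0,0,0]
    - [0.015,0.48,0,0,0,0,0]
    - [0.015,0.48,0,0,0,0,0]
    - [0.015,0.48,0,0,0,0,0]
    - [0.015,0.48,0,0,0,0,0]
    - [0.015,0.48,0,0,0,0,0]

```text
time: 22.48
eef_pos: [545.5, 232.4, 129.3]
eef_rot: [0.725, 0.688, 0.001, 0.0]
force: [0.7, -0.0, -0.9]
width: 0.291
gripper_force: 40.0
```

Request:
apply_moves:
  series:
    - [0.01,0.48,0,0,0,0,0]
    - [0,0,0,0,0,0,0]
    - [0,0,-0.4,0,0,0,0]
    - [0,0,-0.4,0,0,0,0]
    - [0,0,-0.3,0,0,0,0]
    - [0,0,-0.1,0,0,0,0]
    - [0,0,0,0,0,0,0]

```text
time: 23.07
eef_pos: [544.3, 268.0, 30.1]
eef_rot: [0.725, 0.688, -0.002, -0.001]
force: [-0.6, 0.4, -1.6]
width: 0.287
gripper_force: 40.0
```

Request:
apply_moves:
  series:
    - [0,0,-0.03,0,0,0,0]
    - [0,0,-0.02,0,0,0,0]
    - [0,0,0,0,0,0,0]

```text
time: 23.32
eef_pos: [547.9, 269.1, 30.3]
eef_rot: [0.726, 0.688, 0.002, 0.001]
force: [0.5, -0.3, -1.8]
width: 0.292
gripper_force: 40.0
```

Request:
apply_moves:
  series:
    - [0,0,-0.025,0,0,0,0]
    - [0,0,0,0,0,0,0]

```text
time: 23.48
eef_pos: [546.9, 268.9, 27.1]
eef_rot: [0.725, 0.688, 0.001, 0.0]
force: [-0.2, -0.4, -2.0]
width: 0.292
gripper_force: 40.0
```

Request:
apply_moves:
  series:
    - [0,0,-0.02,0,0,0,0]
    - [0,0,0,0,0,0,0]

```text
time: 23.65
eef_pos: [546.8, 268.9, 25.2]
eef_rot: [0.725, 0.688, 0.0, 0.0]
force: [0.8, -0.1, -0.3]
width: 0.287
gripper_force: 39.9
```

Request:
apply_moves:
  series:
    - [0,0,-0.02,0,0,0,0]
    - [0,0,0,0,0,0,0]

```text
time: 23.82
eef_pos: [548.2, 269.0, 25.0]
eef_rot: [0.725, 0.688, 0.001, 0.001]
force: [0.4, -0.0, 5.6]
width: 0.289
gripper_force: 40.3
```

Request:
apply_moves:
  series:
    - [0,0,0,0,0,0,55]
    - [0,0,0,0,0,0,55]
    - [0,0,0,0,0,0,55]
    - [0,0,0,0,0,0,55]
    - [0,0,0.4,0,0,0,55]
    - [0,0,0.4,0,0,0,55]
    - [0,0,0.4,0,0,0,55]
    - [0,0,0.1,0,0,0,55]
    - [-0.1,-0.46,0,0,0,0,70]
    - [-0.1,-0.46,0,0,0,0,70]
    - [-0.1,-0.46,0,0,0,0,70]
    - [-0.1,-0.46,0,0,0,0,70]

```text
time: 24.82
eef_pos: [513.8, 120.2, 126.8]
eef_rot: [0.725, 0.689, 0.0, 0.0]
force: [0.7, -1.6, 0.6]
width: 0.82
gripper_force: 0.0
```

```bash
cat >> h.py <<'E'
def caps():
    a=r.read_camera("top"); h=cv2.cvtColor(a,cv2.COLOR_RGB2HSV); b=cv2.imread("pics/top0.png")[:,:,::-1]
    m=((h[...,1]<70)&(h[...,2]>120)).astype(np.uint8); n,l,s,c=cv2.connectedComponentsWithStats(m)
    for i in range(1,n):
        if 12<s[i,4]<150 and 190<c[i,0]<470 and 195<c[i,1]<300: print(c[i].round(1),s[i,4],w("top",c[i],59)[:2])
E
python3 - <<'E'
from h import *
print(r.sense()["eef_pos"]); caps(); shot("top","t12.png"); shot("scene","s12.png")
for d in r.recognise("scene","cartridge1"): print(np.round(d["centre"],1),round(d["confidence"],2),w("scene",d["centre"],40)[:2])
E
```

```text
[513.84742751 120.20728782 126.79818991]
[365.2 195.8] 13 [649. -75.]
[339.8 227.7] 106 [560.6  -7.2]
[216.6 229.2] 69 [551.4 324.2]
[392.6 229.8] 108 [ 556.9 -149.6]
[236.4 230.6] 65 [548.4 270.9]
[346.2 255.8] 82 [485.1 -25.2]
[222. 254.] 13 [484.9 307. ]
[446.5 261.5] 75 [ 473.8 -293.6]
[259.5 273.1] 79 [435.3 205.3]
[374.2 277.3] 46 [ 428.7 -100.5]
[317.4 282.3] 36 [413.2  50.6]
[349.6 286.2] 47 [404.3 -35.2]
[298.6 245.7] 0.78 [501.3 -24.4]
[407.6 268.7] 0.62 [535.6 269. ]
[430. 274.] 0.51 [544.1 326.9]
[206.9 230. ] 0.5 [ 483.  -283.7]
[299.3 220.4] 0.48 [414.8 -35. ]
[274.6 228.8] 0.48 [453.5 -98.8]
[330.5 226.2] 0.46 [423.4  54.4]
[182.3 260.6] 0.41 [ 590.  -321.4]
```

Request:
apply_moves:
  series:
    - [-0.09,-0.453,0,0,0,0,70]
    - [-0.09,-0.453,0,0,0,0,70]
    - [-0.09,-0.453,0,0,0,0,70]
    - [-0.09,-0.453,0,0,0,0,70]
    - [0,0,-0.4,0,0,0,70]
    - [0,0,-0.4,0,0,0,70]
    - [0,0,-0.4,0,0,0,70]
    - [0,0,-0.38,0,0,0,70]
    - [0,0,0,0,0,0,70]

```text
time: 25.77
eef_pos: [480.5, -20.9, -5.2]
eef_rot: [0.725, 0.689, -0.003, -0.005]
force: [-1.1, 0.6, -0.6]
width: 0.821
gripper_force: 0.0
```

Request:
apply_moves:
  series:
    - [0,0,0,0,0,0,0]
    - [0,0,0,0,0,0,0]
    - [0,0,0,0,0,0,0]
    - [0,0,0,0,0,0,0]
    - [0,0,0,0,0,0,0]
    - [0,0,0,0,0,0,0]
    - [0,0,0,0,0,0,0]

```text
time: 26.35
eef_pos: [487.6, -23.7, 3.1]
eef_rot: [0.725, 0.688, 0.001, 0.002]
force: [-1.1, 1.0, 6.8]
width: 0.288
gripper_force: 39.0
```

Request:
apply_moves:
  series:
    - [0,0,0.4,0,0,0,0]
    - [0,0,0.4,0,0,0,0]
    - [0,0,0.4,0,0,0,0]
    - [0,0,0.4,0,0,0,0]
    - [0.105,0.427,0,0,0,0,0]
    - [0.105,0.427,0,0,0,0,0]
    - [0.105,0.427,0,0,0,0,0]
    - [0.105,0.427,0,0,0,0,0]
    - [0.105,0.427,0,0,0,0,0]
    - [0.105,0.427,0,0,0,0,0]
    - [0.105,0.427,0,0,0,0,0]
    - [0,0,0,0,0,0,0]

```text
time: 27.35
eef_pos: [545.1, 221.3, 129.8]
eef_rot: [0.724, 0.69, 0.002, -0.0]
force: [-0.8, 0.2, -1.8]
width: 0.288
gripper_force: 39.9
```

Request:
apply_moves:
  series:
    - [0,0,-0.4,0,0,0,0]
    - [0,0,-0.4,0,0,0,0]
    - [0,0,-0.3,0,0,0,0]
    - [0,0,-0.14,0,0,0,0]
    - [0,0,-0.03,0,0,0,0]
    - [0,0,0,0,0,0,0]

```text
time: 27.85
eef_pos: [544.8, 215.6, 27.8]
eef_rot: [0.725, 0.688, 0.0, 0.0]
force: [1.0, -0.3, -1.0]
width: 0.287
gripper_force: 39.9
```

Request:
apply_moves:
  series:
    - [0,0,-0.02,0,0,0,0]
    - [0,0,0,0,0,0,0]

```text
time: 28.02
eef_pos: [545.7, 215.9, 27.2]
eef_rot: [0.725, 0.688, 0.001, 0.001]
force: [-0.8, 0.8, -1.1]
width: 0.29
gripper_force: 39.9
```

Request:
apply_moves:
  series:
    - [0,0,-0.02,0,0,0,0]
    - [0,0,-0.015,0,0,0,0]
    - [0,0,0,0,0,0,0]

```text
time: 28.27
eef_pos: [546.5, 215.9, 25.1]
eef_rot: [0.725, 0.688, 0.002, 0.001]
force: [-0.5, -1.0, 5.2]
width: 0.289
gripper_force: 40.4
```

Request:
apply_moves:
  series:
    - [0,0,-0.015,0,0,0,0]
    - [0,0,0,0,0,0,0]

```text
time: 28.43
eef_pos: [547.7, 215.9, 25.1]
eef_rot: [0.725, 0.688, 0.003, 0.002]
force: [-0.5, -0.8, 10.0]
width: 0.291
gripper_force: 40.9
```

Request:
apply_moves:
  series:
    - [0,0,0,0,0,0,55]
    - [0,0,0,0,0,0,55]
    - [0,0,0,0,0,0,55]
    - [0,0,0,0,0,0,55]
    - [0,0,0.4,0,0,0,55]
    - [0,0,0.4,0,0,0,55]
    - [0,0,0.4,0,0,0,55]
    - [0,0,0.1,0,0,0,55]
    - [-0.07,-0.49,0,0,0,0,70]
    - [-0.07,-0.49,0,0,0,0,70]
    - [-0.07,-0.49,0,0,0,0,70]
    - [-0.07,-0.49,0,0,0,0,70]

```text
time: 29.43
eef_pos: [521.0, 57.7, 125.1]
eef_rot: [0.725, 0.689, -0.0, -0.0]
force: [1.1, -0.4, 0.3]
width: 0.822
gripper_force: 0.0
```

```bash
python3 - <<'E'
from h import *
print(r.sense()["eef_pos"]); caps()
E
```

```text
[521.02614384  57.68860487 125.07582744]
[365.2 195.8] 13 [649. -75.]
[216.7 228.2] 69 [554.3 323.9]
[237.2 229.3] 77 [552.  268.8]
[392.6 229.8] 109 [ 557.  -149.5]
[256.7 230.9] 76 [548.5 216.1]
[222. 253.] 13 [487.5 307.1]
[254. 255.] 13 [483.5 221.3]
[446.5 261.5] 74 [ 473.7 -293.7]
[374.2 277.3] 46 [ 428.7 -100.5]
[351.8 286.3] 24 [404.  -41.1]
```

Request:
apply_moves:
  series:
    - [-0.066,-0.485,0,0,0,0,70]
    - [-0.066,-0.485,0,0,0,0,70]
    - [-0.066,-0.485,0,0,0,0,70]
    - [-0.066,-0.485,0,0,0,0,70]
    - [-0.066,-0.485,0,0,0,0,70]
    - [-0.066,-0.485,0,0,0,0,70]
    - [-0.066,-0.485,0,0,0,0,70]
    - [-0.066,-0.485,0,0,0,0,70]
    - [-0.066,-0.485,0,0,0,0,70]
    - [0,0,-0.3,0,0,0,70]
    - [0,0,-0.3,0,0,0,70]
    - [0,0,0,0,0,0,70]

```text
time: 30.48
eef_pos: [471.0, -288.0, 72.1]
eef_rot: [0.726, 0.688, -0.0, -0.005]
force: [-0.3, 1.6, -1.0]
width: 0.819
gripper_force: 0.0
```

Request:
apply_moves:
  series:
    - [0,0,-0.3,0,0,0,70]
    - [0,0,-0.3,0,0,0,70]
    - [0,0,-0.3,0,0,0,70]
    - [0,0,-0.04,0,0,0,70]
    - [0,0,0,0,0,0,70]

```text
time: 30.9
eef_pos: [473.5, -288.8, 1.4]
eef_rot: [0.725, 0.689, -0.0, -0.002]
force: [0.2, 0.3, 0.2]
width: 0.821
gripper_force: 0.0
```

Request:
apply_moves:
  series:
    - [0,-0.05,0,0,0,0,70]
    - [0,0,0,0,0,0,0]
    - [0,0,0,0,0,0,0]
    - [0,0,0,0,0,0,0]
    - [0,0,0,0,0,0,0]
    - [0,0,0,0,0,0,0]
    - [0,0,0,0,0,0,0]
    - [0,0,0,0,0,0,0]
    - [0,0,0,0,0,0,0]

```text
time: 31.65
eef_pos: [474.9, -294.9, 3.5]
eef_rot: [0.725, 0.688, -0.0, 0.001]
force: [-1.9, 0.3, 6.5]
width: 0.291
gripper_force: 39.2
```

Request:
apply_moves:
  series:
    - [0,0,0.4,0,0,0,0]
    - [0,0,0.4,0,0,0,0]
    - [0,0,0.4,0,0,0,0]
    - [0,0,0.4,0,0,0,0]
    - [0.073,0.473,0,0,0,0,0]
    - [0.073,0.473,0,0,0,0,0]
    - [0.073,0.473,0,0,0,0,0]
    - [0.073,0.473,0,0,0,0,0]
    - [0.073,0.473,0,0,0,0,0]
    - [0.073,0.473,0,0,0,0,0]
    - [0.073,0.473,0,0,0,0,0]
    - [0.073,0.473,0,0,0,0,0]

```text
time: 32.65
eef_pos: [520.7, 10.5, 130.1]
eef_rot: [0.725, 0.688, -0.0, -0.0]
force: [0.8, -0.6, -2.0]
width: 0.29
gripper_force: 39.9
```

Request:
apply_moves:
  series:
    - [0.073,0.473,0,0,0,0,0]
    - [0.073,0.473,0,0,0,0,0]
    - [0.073,0.473,0,0,0,0,0]
    - [0.073,0.473,0,0,0,0,0]
    - [0,0,0,0,0,0,0]
    - [0,0,0,0,0,0,0]

```text
time: 33.15
eef_pos: [543.9, 161.6, 129.8]
eef_rot: [0.724, 0.69, -0.0, -0.0]
force: [0.1, 0.1, -1.2]
width: 0.29
gripper_force: 39.9
```

Request:
apply_moves:
  series:
    - [0,0,-0.4,0,0,0,0]
    - [0,0,-0.4,0,0,0,0]
    - [0,0,-0.3,0,0,0,0]
    - [0,0,-0.14,0,0,0,0]
    - [0,0,-0.03,0,0,0,0]
    - [0,0,-0.03,0,0,0,0]
    - [0,0,0,0,0,0,0]

```text
time: 33.73
eef_pos: [545.7, 159.4, 27.5]
eef_rot: [0.726, 0.688, 0.001, 0.001]
force: [0.4, 0.4, -1.2]
width: 0.282
gripper_force: 39.8
```

Request:
apply_moves:
  series:
    - [0,0,-0.02,0,0,0,0]
    - [0,0,0,0,0,0,0]

```text
time: 33.9
eef_pos: [545.6, 159.8, 26.0]
eef_rot: [0.725, 0.688, 0.001, 0.001]
force: [-0.4, 0.2, -1.3]
width: 0.285
gripper_force: 39.8
```

Request:
apply_moves:
  series:
    - [0,0,-0.02,0,0,0,0]
    - [0,0,0,0,0,0,0]
    - [0,0,0,0,0,0,55]
    - [0,0,0,0,0,0,55]
    - [0,0,0,0,0,0,55]
    - [0,0,0,0,0,0,55]
    - [0,0,0.4,0,0,0,55]
    - [0,0,0.4,0,0,0,55]
    - [0,0,0.4,0,0,0,55]
    - [0,0,0.1,0,0,0,55]
    - [-0.4,0.02,0,0,0,0,0]
    - [-0.4,0.02,0,0,0,0,0]

```text
time: 34.9
eef_pos: [481.3, 162.9, 128.2]
eef_rot: [0.726, 0.688, 0.001, 0.001]
force: [-0.3, -1.0, -0.6]
width: 0.37
gripper_force: 0.0
```

Request:
apply_moves:
  series:
    - [-0.4,0.05,0,0,0,0,0]
    - [-0.4,0.05,0,0,0,0,0]
    - [-0.4,0.05,0,0,0,0,0]
    - [0,0,0,0,0,0,0]
    - [0,0,0,0,0,0,0]

```text
time: 35.32
eef_pos: [383.1, 175.3, 126.7]
eef_rot: [0.725, 0.689, -0.0, -0.0]
force: [0.0, -0.1, -0.2]
width: 0.001
gripper_force: 0.0
```

```bash
python3 - <<'E'
from h import *
print(r.sense()["eef_pos"]); caps(); a=shot("scene","s13.png");b=shot("top","t13.png")
c=np.hstack([cv2.resize(a[190:340,250:450],(400,300),interpolation=2),cv2.resize(b[150:300,170:370],(400,300),interpolation=2)])
cv2.imwrite("pics/c9.png",c[:,:,::-1])
for n in("top","scene"):
  for d in r.recognise(n,"station_drawer0_handle")[:2]: print(n,np.round(d["centre"],1),w(n,d["centre"],72))
E
```

```text
[383.13465718 175.25471528 126.66248873]
[365.2 195.8] 13 [649. -75.]
[216.9 227.6] 72 [555.8 323.5]
[339.8 227.7] 106 [560.6  -7.2]
[237. 229.] 70 [552.8 269.4]
[392.6 229.8] 109 [ 557.  -149.5]
[256.8 230.3] 72 [550.1 216. ]
[277.1 231.4] 81 [547.9 161.1]
[374.1 277.3] 48 [ 428.8 -100.1]
[316.6 281.1] 88 [416.4  52.7]
[349.6 286.2] 47 [404.3 -35.2]
top [245.1 237.3] [529.3 244.6  72. ]
scene [405.6 249.8] [498.6 257.8  72. ]
scene [388.9 266.6] [556.6 215.8  72. ]
```

View pics/c9.png

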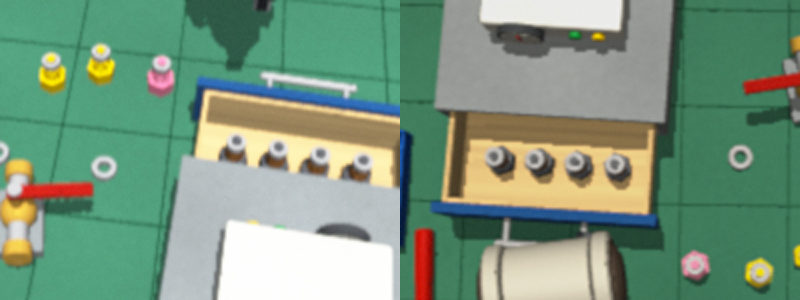

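The picture shows all four cartridges upright in the drawer at right-crop (500,160), (540,161), (578,165) and (617,167), with the valve closed. Next I'll push the drawer shut with the bar.

Request:
apply_moves:
  series:
    - [0,0.48,0,0,0,0,0]
    - [0,0.48,0,0,0,0,0]
    - [0,0,-0.4,0,0,0,0]
    - [0,0,-0.4,0,0,0,0]
    - [0,0,-0.4,0,0,0,0]
    - [0,0,-0.04,0,0,0,0]
    - [0,0,0,0,0,0,0]
    - [0.12,0,0,0,0,0,0]
    - [0.08,0,0,0,0,0,0]
    - [0.06,0,0,0,0,0,0]
    - [0.06,0,0,0,0,0,0]

```text
time: 36.48
eef_pos: [412.6, 252.2, 29.8]
eef_rot: [0.726, 0.688, 0.002, 0.001]
force: [0.4, -0.1, 0.3]
width: 0.002
gripper_force: 0.0
```

Request:
apply_moves:
  series:
    - [0.08,-0.004,0,0,0,0,0]
    - [0.08,-0.004,0,0,0,0,0]
    - [0.08,-0.004,0,0,0,0,0]
    - [0.08,-0.004,0,0,0,0,0]
    - [0.08,-0.004,0,0,0,0,0]
    - [0.08,-0.004,0,0,0,0,0]
    - [0.08,-0.004,0,0,0,0,0]
    - [0.08,-0.004,0,0,0,0,0]
    - [0.08,-0.004,0,0,0,0,0]
    - [0.08,-0.004,0,0,0,0,0]
    - [0.08,-0.004,0,0,0,0,0]
    - [0.08,-0.004,0,0,0,0,0]

```text
time: 37.48
eef_pos: [487.5, 248.0, 27.9]
eef_rot: [0.725, 0.688, -0.0, -0.0]
force: [-1.5, 0.8, 0.2]
width: 0.0
gripper_force: 0.7
```

Request:
apply_moves:
  series:
    - [0.08,-0.004,0,0,0,0,0]
    - [0.08,-0.004,0,0,0,0,0]
    - [0.08,-0.004,0,0,0,0,0]
    - [0.08,-0.004,0,0,0,0,0]
    - [0.06,-0.003,0,0,0,0,0]
    - [0.05,-0.003,0,0,0,0,0]
    - [0.04,-0.002,0,0,0,0,0]
    - [0,0,0,0,0,0,0]

```text
time: 38.15
eef_pos: [525.4, 245.9, 28.1]
eef_rot: [0.725, 0.688, 0.0, 0.0]
force: [-0.8, 0.4, -0.3]
width: -0.001
gripper_force: 0.0
```

Request:
apply_moves:
  series:
    - [0.05,-0.002,0,0,0,0,0]
    - [0.05,-0.002,0,0,0,0,0]
    - [0.04,-0.002,0,0,0,0,0]
    - [0,0,0,0,0,0,0]

```text
time: 38.48
eef_pos: [535.3, 245.4, 27.7]
eef_rot: [0.725, 0.688, -0.001, -0.001]
force: [-2.5, -0.2, 1.4]
width: -0.0
gripper_force: 1.8
```

Request:
apply_moves:
  series:
    - [0.04,-0.002,0,0,0,0,0]
    - [0.04,-0.002,0,0,0,0,0]
    - [0,0,0,0,0,0,0]

```text
time: 38.73
eef_pos: [535.2, 245.4, 27.5]
eef_rot: [0.725, 0.689, -0.007, -0.005]
force: [-25.6, -2.6, 19.6]
width: -0.0
gripper_force: 13.2
```

Request:
apply_moves:
  series:
    - [-0.2,0,0,0,0,0,0]
    - [-0.4,0,0,0,0,0,0]
    - [0,0,0.33,0,0,0,0]
    - [0,0,0.33,0,0,0,0]
    - [0,0,0.33,0,0,0,0]
    - [0,-0.49,0,0,0,0,0]
    - [0,-0.49,0,0,0,0,0]
    - [0,-0.49,0,0,0,0,0]
    - [0,-0.49,0,0,0,0,0]
    - [0,-0.49,0,0,0,0,0]
    - [0,-0.49,0,0,0,0,0]
    - [0,-0.49,0,0,0,0,0]

```text
time: 39.73
eef_pos: [494.5, -31.4, 107.7]
eef_rot: [0.725, 0.688, 0.0, 0.001]
force: [1.6, -0.5, 0.0]
width: -0.001
gripper_force: 0.0
```

```bash
python3 - <<'E'
from h import *
print(r.sense()["eef_pos"]); shot("scene","s14.png"); shot("top","t14.png")
s=cv2.imread("pics/t14.png");h=cv2.cvtColor(s,cv2.COLOR_BGR2HSV)
for f in("top0","t14"):
    h=cv2.cvtColor(cv2.imread(f"pics/{f}.png"),cv2.COLOR_BGR2HSV); m=(h[...,0]>100)&(h[...,0]<125)&(h[...,1]>150); m[:,:210]=0;m[:,285:]=0;m[:195]=0;m[300:]=0
    ys,xs=np.nonzero(m)
    if len(xs): print(f,len(xs),xs.mean(),ys.mean(),w("top",(xs.mean(),ys.mean()),97))
valve()
E
```

```text
[494.51075079 -31.35615413 107.70662186]
top0 408 247.12745098039215 258.03921568627453 [472.5 233.3  97. ]
t14 606 246.9785478547855 213.06270627062707 [590.6 237.7  97. ]
top (197, ((357.67572021484375, 190.94595336914062), (6.238503456115723, 32.23226547241211), 81.02737426757812), array([654.7, -51.6,  93. ]))
 ends [661.9 -94.5  95. ] [647.1 -10.5  95. ] angle 100.0
scene (232, ((274.9774475097656, 284.9592590332031), (6.827409267425537, 40.25673294067383), 87.61405944824219), array([659.3, -52.9,  93. ]))
 ends [652.2 -10.5  95. ] [ 669.7 -105.5   95. ] angle -79.6
```

```bash
python3 - <<'E'
from h import *
for f in("top0","t14"):
    h=cv2.cvtColor(cv2.imread(f"pics/{f}.png"),cv2.COLOR_BGR2HSV)
    for c in(220,245,280): print(f,c,[tuple(int(v) for v in h[y,c]) for y in range(204,220)] if f=="t14" else "")
E
```

```text
top0 220 
top0 245 
top0 280 
t14 220 [(50, 5, 154), (48, 9, 144), (50, 8, 98), (107, 73, 73), (106, 172, 95), (107, 189, 135), (106, 187, 146), (106, 191, 136), (106, 188, 103), (106, 196, 60), (107, 174, 47), (106, 205, 46), (98, 163, 47), (77, 124, 64), (74, 129, 67), (74, 124, 68)]
t14 245 [(45, 6, 159), (53, 6, 161), (50, 5, 155), (48, 10, 133), (105, 6, 80), (107, 156, 90), (106, 190, 133), (106, 189, 143), (106, 189, 143), (106, 191, 132), (107, 197, 79), (105, 198, 45), (106, 194, 46), (103, 183, 46), (89, 135, 49), (75, 122, 67)]
t14 280 [(38, 7, 155), (45, 7, 156), (53, 6, 158), (53, 6, 159), (45, 6, 158), (36, 9, 147), (23, 11, 91), (108, 149, 89), (106, 190, 133), (106, 188, 144), (106, 191, 144), (106, 191, 135), (107, 186, 85), (105, 194, 46), (106, 220, 44), (103, 200, 46)]
```

Request:
apply_moves:
  series:
    - [0.49,0,0,0,0,0,0]
    - [0.49,0,0,0,0,0,0]
    - [0.49,0,0,0,0,0,0]
    - [0.49,0,0,0,0,0,0]
    - [0.49,0.02,0,0,0,0,0]
    - [0.2,0.02,0,0,0,0,0]
    - [0,0,0,0,0,0,0]

```text
time: 40.52
eef_pos: [709.0, -23.4, 106.3]
eef_rot: [0.724, 0.689, 0.001, 0.001]
force: [-0.3, -0.3, -0.6]
width: -0.001
gripper_force: 0.0
```

Request:
apply_moves:
  series:
    - [-0.1,-0.09,-0.36,0,0,0,0]
    - [0,0,-0.36,0,0,0,0]
    - [0,0,0,0,0,0,0]
    - [-0.26,0,0,0,0,0,0]
    - [-0.24,-0.015,0,0,0,0,0]
    - [-0.24,-0.015,0,0,0,0,0]
    - [-0.2,-0.13,0,0,0,0,0]
    - [-0.2,-0.13,0,0,0,0,0]
    - [0,0,0,0,0,0,0]

```text
time: 41.27
eef_pos: [605.3, -56.3, 50.9]
eef_rot: [0.725, 0.688, -0.0, 0.0]
force: [-0.5, -0.0, -0.1]
width: 0.004
gripper_force: 0.0
```

Request:
apply_moves:
  series:
    - [-0.107,-0.212,0,0,0,0,0]
    - [-0.107,-0.212,0,0,0,0,0]
    - [0,0,0,0,0,0,0]
    - [0,0,0,0,0,0,0]

```text
time: 41.6
eef_pos: [590.3, -89.9, 50.3]
eef_rot: [0.726, 0.688, 0.0, 0.0]
force: [-0.2, 1.0, -0.5]
width: 0.001
gripper_force: 0.0
```

Push on in −y until the stop is felt.

Request:
apply_moves:
  series:
    - [0,-0.05,0,0,0,0,0]
    - [0,0,0,0,0,0,0]

```text
time: 41.77
eef_pos: [590.4, -93.5, 49.8]
eef_rot: [0.725, 0.689, 0.0, -0.0]
force: [0.2, 1.5, 1.7]
width: 0.004
gripper_force: 0.6
```

Request:
apply_moves:
  series:
    - [0,-0.05,0,0,0,0,0]
    - [0,0,0,0,0,0,0]

```text
time: 41.93
eef_pos: [590.4, -95.1, 49.7]
eef_rot: [0.725, 0.688, 0.002, -0.002]
force: [0.7, 10.5, 4.0]
width: -0.001
gripper_force: 5.1
```

```bash
python3 - <<'E'
from h import *
print(r.sense()["eef_pos"],r.sense()["force"]); valve()
E
```

```text
[590.35137136 -95.12266624  49.71536156] [ 0.70956951 10.5049416   4.01550365]
top None
scene (107, ((257.0, 271.5), (35.0, 6.0), 90.0), array([ 633.9, -107.3,   93. ]))
 ends [ 578.6 -118.5   95. ] [677.6 -98.7  95. ] angle 11.3
```

Request:
apply_moves:
  series:
    - [0,0.25,0,0,0,0,0]
    - [0,0,0.4,0,0,0,0]
    - [0,0,0.4,0,0,0,0]
    - [0,0,0.2,0,0,0,85]
    - [0.035,-0.475,0,0,0,0,85]
    - [0.035,-0.475,0,0,0,0,85]
    - [0.035,-0.475,0,0,0,0,85]
    - [0.035,-0.475,0,0,0,0,85]
    - [0.035,-0.475,0,0,0,0,85]
    - [0.035,-0.475,0,0,0,0,85]
    - [0,0,0,0,0,0,85]
    - [0,0,0,0,0,0,85]

```text
time: 43.03
eef_pos: [606.3, -308.3, 129.0]
eef_rot: [0.726, 0.687, -0.0, -0.0]
force: [0.4, 0.1, 0.8]
width: 0.995
gripper_force: 0.0
```

```bash
python3 - <<'E'
from h import *
print(r.sense()["eef_pos"],r.sense()["width"]); valve()
shot("scene","s15.png")
E
```

```text
[ 606.31953541 -308.26117689  128.99453326] 0.9953296545450556
top (201, ((379.71600341796875, 206.68798828125), (32.55715560913086, 6.708204746246338), 79.69515228271484), array([ 612.2, -111.8,   93. ]))
 ends [ 656.  -103.1   95. ] [ 570.7 -118.6   95. ] angle -169.7
scene (179, ((257.35040283203125, 271.4925537109375), (6.941329002380371, 35.20602035522461), 2.862405300140381), array([ 618. , -109.7,   93. ]))
 ends [ 577.9 -115.5   95. ] [678.  -99.9  95. ] angle 8.9
```

The valve turned 90.3° from closed, so it is fully open. Next, grip the mushroom.

Request:
apply_moves:
  series:
    - [0.01,0.065,0,0,0,0,85]
    - [0,0,-0.4,0,0,0,85]
    - [0,0,-0.4,0,0,0,85]
    - [0,0,-0.14,0,0,0,85]
    - [0,0,0,0,0,0,85]
    - [0,0,0,0,0,0,85]
  grip_force: 40

```text
time: 43.68
eef_pos: [607.4, -300.1, 54.5]
eef_rot: [0.725, 0.689, -0.0, -0.0]
force: [0.1, 0.1, 0.1]
width: 0.993
gripper_force: 0.0
```

Request:
apply_moves:
  series:
    - [0,0,0,0,0,0,0]
    - [0,0,0,0,0,0,0]
    - [0,0,0,0,0,0,0]
    - [0,0,0,0,0,0,0]
    - [0,0,0,0,0,0,0]
    - [0,0,0,0,0,0,0]

```text
time: 44.18
eef_pos: [608.8, -301.8, 56.3]
eef_rot: [0.725, 0.688, 0.001, 0.002]
force: [2.2, 0.9, 5.8]
width: 0.427
gripper_force: 39.7
```

The measured grip width is 36 mm, so it is near the head's top edge. I'll regrip 8 mm lower.

Request:
apply_moves:
  series:
    - [0,0,0,0,0,0,65]
    - [0,0,0,0,0,0,65]
    - [0,0,0,0,0,0,65]
    - [0,0,-0.05,0,0,0,65]
    - [0,0,-0.05,0,0,0,65]
    - [0,0,0,0,0,0,65]

```text
time: 44.68
eef_pos: [606.4, -300.4, 44.6]
eef_rot: [0.725, 0.688, -0.0, -0.001]
force: [-0.6, 0.4, -0.8]
width: 0.762
gripper_force: 0.0
```

Request:
apply_moves:
  series:
    - [0,0,0,0,0,0,0]
    - [0,0,0,0,0,0,0]
    - [0,0,0,0,0,0,0]
    - [0,0,0,0,0,0,0]
    - [0,0,0,0,0,0,0]
    - [0,0,0,0,0,0,0]

```text
time: 45.18
eef_pos: [608.7, -301.3, 47.1]
eef_rot: [0.725, 0.688, 0.001, 0.001]
force: [6.3, 0.3, -0.6]
width: 0.439
gripper_force: 40.6
```

Request:
apply_moves:
  series:
    - [0,0,0,0,0,-0.5,0]
    - [0,0,0.005,0,0,-1,0]
    - [0,0,0.005,0,0,-1,0]
    - [0,0,0.005,0,0,-1,0]
    - [0,0,0.005,0,0,-1,0]
    - [0,0,0.005,0,0,-1,0]
    - [0,0,0.005,0,0,-1,0]
    - [0,0,0,0,0,0,0]

```text
time: 45.85
eef_pos: [610.5, -301.8, 49.9]
eef_rot: [0.862, 0.506, 0.002, 0.003]
force: [11.6, -1.0, -2.7]
width: 0.443
gripper_force: 40.5
```

Request:
apply_moves:
  series:
    - [0,0,0.005,0,0,-1,0]
    - [0,0,0.005,0,0,-1,0]
    - [0,0,0.005,0,0,-1,0]
    - [0,0,0.005,0,0,-1,0]
    - [0,0,0.005,0,0,-1,0]
    - [0,0,0.005,0,0,-1,0]
    - [0,0,0,0,0,0,0]

```text
time: 46.43
eef_pos: [611.9, -303.0, 53.0]
eef_rot: [0.949, 0.316, 0.004, 0.004]
force: [14.5, -4.2, -3.4]
width: 0.447
gripper_force: 41.2
```

```bash
python3 - <<'E'
from h import *
s=r.sense();print(s["eef_pos"],s["force"].round(1),s["torque"].round(3),s["joint_pos"].round(2))
E
```

```text
[ 611.88016726 -302.98024724   53.00384031] [14.5 -4.2 -3.4] [-0.602 -2.426  0.085] [-0.64  0.56  1.4   0.    1.18  0.29]
```

Request:
apply_moves:
  series:
    - [0,0,0.005,0,0,-1,0]
    - [0,0,0.005,0,0,-1,0]
    - [0,0,0,0,0,-0.8,0]
    - [0,0,0,0,0,0,0]
    - [0,0,0,0,0,0,0]
    - [0,0,0,0,0,0,0]

```text
time: 46.93
eef_pos: [612.2, -303.6, 53.1]
eef_rot: [0.975, 0.223, 0.005, 0.004]
force: [18.6, -6.8, -9.9]
width: 0.44
gripper_force: 41.4
```

```bash
python3 - <<'E'
from h import *
s=r.sense();print(s["eef_pos"],s["force"].round(1),s["torque"].round(3),s["joint_pos"].round(2),s["eef_rot"])
im=shot("scene","s16.png");c=cv2.resize(im[220:292,142:238],(800,600),interpolation=cv2.INTER_CUBIC);cv2.imwrite("pics/c10.png",c[:,:,::-1])
E
```

```text
[ 612.24046766 -303.62641202   53.10291258] [18.6 -6.8 -9.9] [-1.037 -2.992  0.313] [-0.64  0.56  1.39  0.    1.17  0.48] [0.97474244 0.22323106 0.00502604 0.00445116]
```

View pics/c10.png

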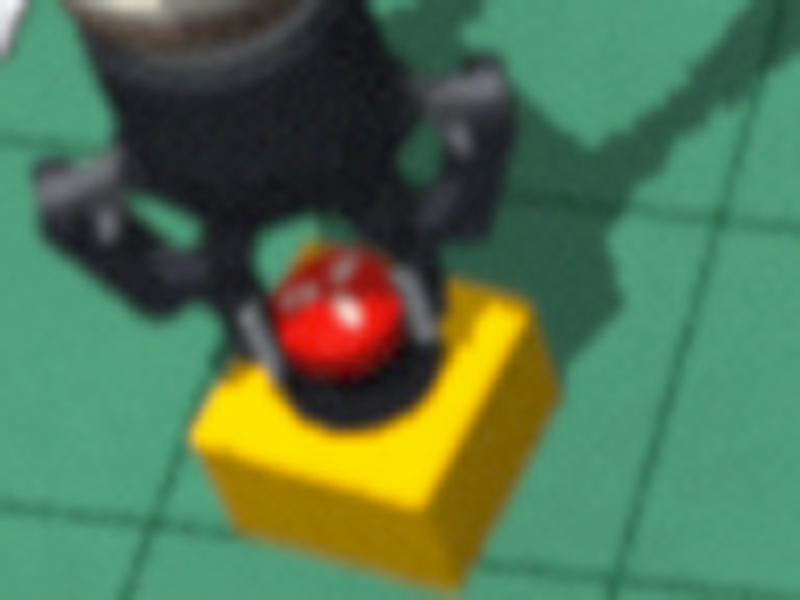

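The head is gripped at crop (340,310), raised, and the torque of 0.31 N m shows it is at its stop. Now I let go.

Request:
apply_moves:
  series:
    - [0,0,0,0,0,0,80]
    - [0,0,0,0,0,0,80]
    - [0,0,0,0,0,0,80]
    - [0,0,0,0,0,0,80]
    - [0,0,0,0,0,0,80]
    - [0,0,0.3,0,0,0,80]
    - [0,0,0.4,0,0,0,80]
    - [0,0,0.4,0,0,0,80]
    - [-0.3,0,0.3,0,0,0,80]
    - [-0.4,0,0,0,0,0,80]
    - [-0.4,0,0,0,0,0,80]
    - [0,0,0,0,0,0,80]

```text
time: 47.98
eef_pos: [513.9, -299.8, 162.5]
eef_rot: [0.975, 0.222, -0.002, -0.002]
force: [-0.8, 0.9, -1.1]
width: 0.937
gripper_force: 0.0
```

```bash
python3 - <<'E'
from h import *
s=r.sense();print(s["eef_pos"],s["force"].round(1)); a=shot("scene","s17.png"); b=shot("top","t17.png"); valve()
for f in("scene0","s5","s17"):
    hsv=cv2.cvtColor(cv2.imread(f"pics/{f}.png"),cv2.COLOR_BGR2HSV); m=((hsv[...,0]<8)|(hsv[...,0]>172))&(hsv[...,1]>150)&(hsv[...,2]>60); m[:, :150]=0;m[:,215:]=0;m[:230]=0;m[300:]=0
    ys,xs=np.nonzero(m); print(f,len(xs),xs.mean(),ys.mean(),ys.min(),ys.max())
c=np.hstack([cv2.resize(a[180:330,130:430],(800,400),interpolation=2)]);cv2.imwrite("pics/c11.png",c[:,:,::-1])
E
```

```text
[ 513.93768153 -299.81575799  162.52083514] [-0.8  0.9 -1.1]
top (201, ((379.8569030761719, 206.6770477294922), (32.55482864379883, 6.596635341644287), 80.13418579101562), array([ 612.3, -111.8,   93. ]))
 ends [ 656.1 -103.7   95. ] [ 570.7 -118.7   95. ] angle -170.0
scene (180, ((257.3337097167969, 271.4920959472656), (6.896946907043457, 35.19821548461914), 2.726310968399048), array([ 618.2, -109.8,   93. ]))
 ends [ 578.  -115.6   95. ] [678.  -99.8  95. ] angle 9.0
scene0 165 182.4 257.9757575757576 250 265
s5 158 183.09493670886076 259.77848101265823 252 266
s17 165 182.3272727272727 257.95757575757574 250 265
```

View pics/c11.png

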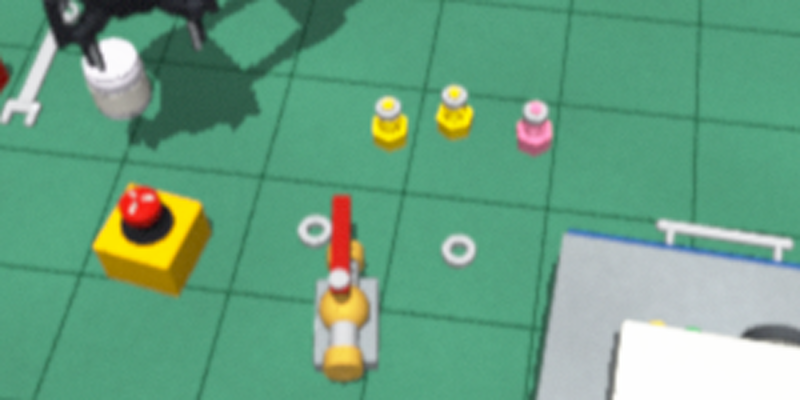

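The mushroom is up again, with its centroid back at (182.3,258.0). The valve lies along its pipe, the drawer is shut, the bystanders are in place, and the gripper touches nothing. I hand it in.

```bash
python3 -c "
from station import r
print(r.job_done())"
```

```text
the job is handed in; nothing more can be done
None
```

I took all six steps in order and handed the job in. My last pictures show the stop up, the valve open and the drawer shut; the four cartridges were upright in the drawer when last seen, before it was shut, and no verdict came back.

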